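# Build the sieve stack on the shaker

### The arm

A 6-joint arm with a two-finger parallel gripper is mounted at the origin on the work surface. World frame = base frame: x ahead of the robot, y to its left, z up, the work surface at z = 0. Lengths are in m, angles in rad, forces in N, time in s.
With the tool pointing down it reaches from about 0.35 to 0.975 m from the base axis. Payload 4.9 kg.
Tool frame: the origin (TCP) lies at the very end of the fingers, on their centre line; the grasp point (between the pads) lies 19 mm behind it; z points along the fingers, x is the direction in which the jaws open and shut, and the axes are right-handed (so a half turn about z gives the same grasp; the last joint's range is limited). The gripper opens to 85 mm and grips with 20 to 120 N. Pads are 22 mm wide; open, the fingers measure 114 mm over their backs; the gripper's body (76 mm by 85 mm) begins 54 mm behind the grasp point. The pads swing forward as they close: fully open they stand 13 mm farther back than shut.
Start: joints at [-1.417, 0.053, 1.613, -0, 1.476, -0.119], TCP at [0.168, -0.602, 0.231] pointing down, gripper open.
Joint ranges: [-3.01, 3.01], [-1.01, 2.22], [0.06, 2.58], [-1.02, 4.17], [0.09, 2.62], [-3.14, 3.14]. Speed limits (rad/s): [2.57, 2.57, 3.14, 3.14, 3.14, 3.14].

### API

Orientations are given as a rotation vector (axis times angle).
In Python, from station import ctrl, get_image, calibration, job gives the robot as it stands.
- The arm moves only by the tool jog_arm, never from a script. Its argument "deltas" is a list of rows, each a list of 3 entries, a list of its own where there are three numbers: the turn, a rotation vector about the tool's x, y, z in degrees, then the shift along the tool's x, y, z in m, then the finger opening in m, from 0 to 0.0854. In form: [[[ax, ay, az], [tx, ty, tz], gripper], ...]. A call has 1 to 12 rows; each row is the pose to reach, as a shift and turn from the pose commanded when the call began, along the tool's axes at that moment; what a row does not reach only later rows make up. A row lasts 1/12 s, in which the tool goes at most 41.7 mm and 7.16 degrees, less where a joint would pass 70% of its speed; a pose out of reach is approached as far as the arm can. A call with a gripper value outside its range is refused whole. The fingers move at their own pace and stop on an object; "squeeze" is the grip in N (left out, the last holds). Time passes only in rows, so rows that repeat a pose let the fingers close. It gives the time, the measured TCP pose, the force and the opening at its end, in the units of the state.
- ctrl.get_obs(): the state, without advancing time (a new reading comes with each control period).
- get_image(name): name is "scene" or "side" or "wrist"; returns the picture (384x512x3 uint8, red, green, blue); there is no depth.
- calibration(name): a dict with "mtx" (3x3 intrinsics, pixels), "k1" (the pictures are not rectified: a ray, as slopes to the right and down, at radius r is drawn at 1 + k1 r^2 times it, then the intrinsics apply), "origin" and "rotation" of the camera in the world; the wrist camera has in their place "tool_from_camera" (4x4, takes a point from camera to tool coordinates, whose origin is the TCP and whose axes are the tool frame's). Camera axes: x right, y up, looking along -z (the intrinsics and any distortion apply to the point x, -y, -z); pixel columns grow to the right and rows downward; lengths in m; the calibration is good to about 2 mm. A picture is of the moment at which its call begins: read the wrist's pose just before it. calibration takes no time and is no camera call.
- job.finish_job(): hands the job in, once; it reports no verdict.
The state is a dict: "t": time; "q": joint angles; "dq": joint speeds; "effort": joint torques, N m; "tool_pos": TCP position; "tool_rot": TCP orientation; "contact_force": force on the tool from outside, world axes, zero at the start; "wrist_torque": the same for the moment, N m; "opening": finger opening in m.
Only numpy, scipy, OpenCV 4.12 (cv2) and the standard library are available. Lean on these libraries where they do the work, as an engineer would, in place of code of your own. Each camera call takes 0.05 s, during which the arm holds its last target.

### The job

Build the sieve stack in the middle of the sieve shaker's round rubber pad, one piece at a time from the bottom up: first the white collecting pan, then the fine blue sieve, the medium yellow sieve, the coarse red sieve and last the black lid, each upright and nested fully home in the one below. Set every piece down without dropping it, and leave the green sieve, the culture dish, the jar and the brass weight where they are.

Things in the scene. Friction and masses are not known exactly. Their poses are not given: they have to be found in the camera images.
- shaker_pad (a point): sieve shaker, fixed: white housing 200 x 200 mm with a square aluminium plate on springs, in its middle a round dark rubber pad 90 across. Stands to the robot's left or right. Point: centre of the pad's upper face, 83 above the bench; nothing near the pad stands higher than this face
- pan_center (a point): white collecting pan, closed floor, no skirt: round, 44 mm tall, grip band 62 across from the foot to 34 up, above it a plain rim 58 across outside, 54 inside, 10 tall. About 90 g. Point: on the axis, 22 above its foot (half-way up), so 22 above the pad when it stands there; z up
- sieve_fine_center (a point): blue sieve, wire cloth fine (2 apart), 44 mm tall, 80 g: tapered skirt at foot (10 tall, 42 across below, 51.5 above), grip band 62 across (10 to 34 up), plain rim on top (58 across, 54 inside, 10 tall). The skirt enters the rim of the piece below until the band rests on it; centres are then 34 apart. Point: on the axis, 22 above its foot (half-way up); z up
- sieve_medium_center (a point): yellow sieve, wire cloth medium (4 apart), 44 mm tall, 80 g: tapered skirt at foot (10 tall, 42 across below, 51.5 above), grip band 62 across (10 to 34 up), plain rim on top (58 across, 54 inside, 10 tall). The skirt enters the rim of the piece below until the band rests on it; centres are then 34 apart. Point: on the axis, 22 above its foot (half-way up); z up
- sieve_coarse_center (a point): red sieve, wire cloth coarse (7.5 apart), 44 mm tall, 80 g: tapered skirt at foot (10 tall, 42 across below, 51.5 above), grip band 62 across (10 to 34 up), plain rim on top (58 across, 54 inside, 10 tall). The skirt enters the rim of the piece below until the band rests on it; centres are then 34 apart. Point: on the axis, 22 above its foot (half-way up); z up
- lid_center (a point): black lid, 48 mm tall: the same tapered skirt at the bottom (10 tall), a disc 62 across and 12 thick above it (10 to 22 up), and on top a round knob 24 across (30 to 48 up) on a thinner neck. May be taken by the disc's edge or by the knob. Seated, its centre is 36 above the centre of the sieve below. About 70 g. Point: on the axis, 24 above its foot (half-way up); z up
- sieve_spare_center (a point): green sieve with the widest wire spacing (11.5), else shaped as the others, not needed: leave it. Point as on the other sieves
- dish_center (a point): closed culture dish, amber with a pale spot and a clear rim, 60 mm across, 15 tall: leave it. Point at its centre
- jar_center (a point): small amber jar with white cap, 38 mm across, 45 tall: leave it. Point at its centre
- weight_center (a point): brass weight, 32 mm across, 46 tall: leave it. Point at its centre

How it is judged:
On the way, in this order (a step that is already met when the one before it is completed fails the run):
1. The pan stands upright in the middle of the shaker's rubber pad (horizontal distance between pan_center and shaker_pad below 0.012 m and z of pan_center in the frame of shaker_pad between 0.019 and 0.025 m and angle between pan_center's own z axis and vertical below 0.1 rad), for 0.2 s.
2. The blue sieve is nested in the pan (horizontal distance between sieve_fine_center and pan_center below 0.005 m and z of sieve_fine_center in the frame of pan_center between 0.031 and 0.037 m and angle between sieve_fine_center's own z axis and vertical below 0.1 rad), for 0.2 s.
3. The yellow sieve is nested in the blue one (horizontal distance between sieve_medium_center and sieve_fine_center below 0.005 m and z of sieve_medium_center in the frame of sieve_fine_center between 0.031 and 0.037 m and angle between sieve_medium_center's own z axis and vertical below 0.1 rad), for 0.2 s.
4. The red sieve is nested in the yellow one (horizontal distance between sieve_coarse_center and sieve_medium_center below 0.005 m and z of sieve_coarse_center in the frame of sieve_medium_center between 0.031 and 0.037 m and angle between sieve_coarse_center's own z axis and vertical below 0.1 rad), for 0.2 s.
5. The lid is nested in the red sieve (horizontal distance between lid_center and sieve_coarse_center below 0.005 m and z of lid_center in the frame of sieve_coarse_center between 0.033 and 0.039 m and angle between lid_center's own z axis and vertical below 0.1 rad), for 0.2 s.
At the end, for the whole second after the job is handed in: The pan stands upright on the pad, its axis within 12 mm of the pad's centre, and on it blue, yellow, red sieve and lid in this order, each fully home in the one below (height within 3 mm, axes within 5 mm, tilt under 0.1 rad), all released and at rest (all of step 1 and all of step 2 and all of step 3 and all of step 4 and all of step 5 and linear speed of each of pan, sieve_fine, sieve_medium, sieve_coarse, lid below 0.02 m/s); the robot touches nothing.
It fails at once if the green sieve is shifted by more than 25 mm (distance of sieve_spare_center from where it was at the start of the episode above 0.025 m).
It fails at once if the culture dish is shifted by more than 25 mm (distance of dish_center from where it was at the start of the episode above 0.025 m).
It fails at once if the jar is shifted by more than 25 mm (distance of jar_center from where it was at the start of the episode above 0.025 m).
It fails at once if the brass weight is shifted by more than 25 mm (distance of weight_center from where it was at the start of the episode above 0.025 m).
It fails at once if a piece of the stack is dropped: it moves faster than 0.6 m/s out of the fingers (a fall of about 20 mm) ((linear speed of pan above 0.6 m/s and contact force between pan and the fingers below 0.01 N) or (linear speed of sieve_fine above 0.6 m/s and contact force between sieve_fine and the fingers below 0.01 N) or (linear speed of sieve_medium above 0.6 m/s and contact force between sieve_medium and the fingers below 0.01 N) or (linear speed of sieve_coarse above 0.6 m/s and contact force between sieve_coarse and the fingers below 0.01 N) or (linear speed of lid above 0.6 m/s and contact force between lid and the fingers below 0.01 N)).
It also fails if it takes over 115 s, if anything falls off the work surface, if the arm or the gripper's body presses on something with over 40 N, if the wrist force passes 120 N, or if a joint passes its speed limit or range.

## Working session

There is one attempt and no reset: what is moved stays moved. The work goes in short steps, Python scripts to look and compute and a tool call to move; the robot and the scene stay as the last step left them, time stands still between calls to the robot, and variables do not carry over. Pictures are saved under pics/ and viewed, and the job is handed in when it is done.

Besides the shell and the picture viewer there is one more tool, called after "Request:" by a JSON object that holds its "op" and its "data". jog_arm: Moves the arm, as the interface text tells. Its arguments: {"type":"object","properties":{"deltas":{"type":"array","items":{"type":"array"}},"squeeze":{"type":"number"}},"required":["deltas"]}

```bash
ls; mkdir -p pics; python3 - <<'E'
from station import ctrl,get_image,calibration,job
import cv2,numpy as np
print(ctrl.get_obs())
for n in ["scene","side","wrist"]:
    print(n,calibration(n))
    im=get_image(n); cv2.imwrite(f"pics/{n}0.png",im[:,:,::-1])
E
```

```text
pics
{'t': 0.0, 'q': array([-1.41701366e+00,  5.33377514e-02,  1.61433090e+00, -4.28701397e-05,
        1.47600254e+00, -1.19004704e-01]), 'dq': array([-4.71703845e-04, -1.63740244e-04,  7.46791245e-04, -4.05440502e-05,
       -2.64596233e-03, -3.16976437e-04]), 'effort': array([-9.01388885e-04, -3.93688095e+01, -3.70180035e+01, -2.25713234e-04,
        7.05724378e-03,  1.37124283e-05]), 'tool_pos': array([ 0.16827262, -0.60125585,  0.23005283]), 'tool_rot': array([-2.50173974e+00,  1.89789860e+00,  2.39396169e-03]), 'contact_force': array([-0.25636657, -0.74637878,  0.18308036]), 'wrist_torque': array([ 0.06094063,  0.00223129, -0.03628732]), 'opening': 0.0857513338040219}
scene {'mtx': array([[494.12879076,   0.        , 265.79455488],
       [  0.        , 494.12879076, 196.89066178],
       [  0.        ,   0.        ,   1.        ]]), 'k1': -0.0009617576802919588, 'origin': array([1.36763299, 0.15000618, 0.90085622]), 'rotation': array([0.56612742, 0.67051622, 1.67548359])}
side {'mtx': array([[437.68096032,   0.        , 259.42630247],
       [  0.        , 437.68096032, 191.44240778],
       [  0.        ,   0.        ,   1.        ]]), 'k1': -0.012599328783351564, 'origin': array([ 0.48756694, -0.81504764,  0.83325246]), 'rotation': array([ 0.83162795, -0.03260739, -0.07764599])}
wrist {'mtx': array([[279.68861756,   0.        , 255.22453176],
       [  0.        , 279.68861756, 195.28976831],
       [  0.        ,   0.        ,   1.        ]]), 'k1': -0.008779672166092222, 'tool_from_camera': array([[ 9.99999876e-01, -3.68051172e-04,  3.36073209e-04,
         1.49185369e-03],
       [-2.63263378e-04, -9.62618196e-01, -2.70861846e-01,
        -6.90977358e-02],
       [ 4.23201206e-04,  2.70861724e-01, -9.62618173e-01,
        -1.42591001e-01],
       [ 0.00000000e+00,  0.00000000e+00,  0.00000000e+00,
         1.00000000e+00]])}
```

View pics/scene0.png

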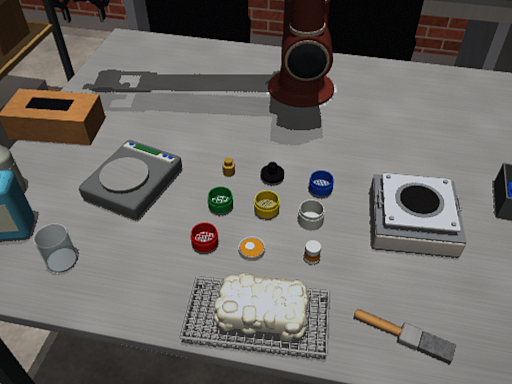

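View pics/side0.png

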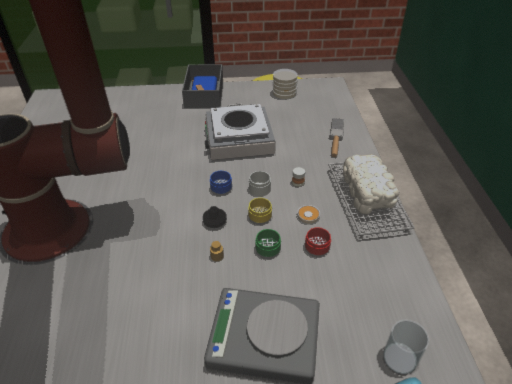

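View pics/wrist0.png

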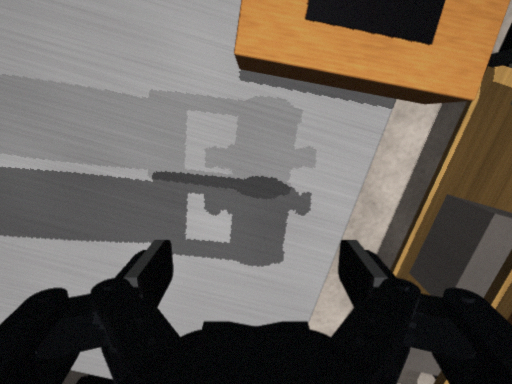

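```bash
cat > h.py <<'E'
import numpy as np,cv2
from scipy.spatial.transform import Rotation as R
from station import ctrl,get_image,calibration,job
def cam(name,obs=None):
    c=calibration(name)
    if name=="wrist":
        o=obs or ctrl.get_obs()
        T=np.eye(4);T[:3,:3]=R.from_rotvec(o["tool_rot"]).as_matrix();T[:3,3]=o["tool_pos"]
        M=T@c["tool_from_camera"]
        return c["mtx"],c["k1"],M[:3,3],M[:3,:3]
    return c["mtx"],c["k1"],np.array(c["origin"]),R.from_rotvec(c["rotation"]).as_matrix()
def proj(C,P):
    K,k1,o,Rm=C
    p=(np.atleast_2d(P)-o)@Rm
    s=np.stack([p[:,0]/-p[:,2],-p[:,1]/-p[:,2]],1)
    r2=(s**2).sum(1,keepdims=True); s=s*(1+k1*r2)
    return s@K[:2,:2].T+K[:2,2]
def back(C,uv,z):
    K,k1,o,Rm=C
    s0=(np.asarray(uv,float)-K[:2,2])/np.array([K[0,0],K[1,1]]); s=s0.copy()
    for _ in range(5): s=s0/(1+k1*(s**2).sum())
    d=Rm@np.array([s[0],-s[1],-1]); return o+d*(z-o[2])/d[2]
a=np.linspace(0,2*np.pi,48,endpoint=False)
def circ(x,y,z,d): return np.stack([x+d/2*np.cos(a),y+d/2*np.sin(a),0*a+z],1)
SIEVE=[[(0,42),(10,51.5)],[(10,62),(34,62)],[(34,58),(44,58)]]
PAN=[[(0,62),(34,62)],[(34,58),(44,58)]]
LID=[[(0,42),(10,51.5)],[(10,62),(22,62)],[(22,14),(30,14)],[(30,24),(48,24)]]
def sil(C,x,y,prof,shape=(384,512),z0=0,S=4):
    m=np.zeros((shape[0]*S,shape[1]*S),np.uint8)
    for seg in prof:
        P=np.vstack([circ(x,y,z0+z/1000,d/1000) for z,d in seg])
        h=cv2.convexHull(((proj(C,P)+.5)*S-.5).astype(np.float32))
        cv2.fillPoly(m,[np.round(h).astype(np.int32)],255)
    return cv2.resize(m,(shape[1],shape[0]),interpolation=cv2.INTER_AREA)/255.
E
python3 - <<'E'
import cv2
for n,(x0,y0,x1,y1) in dict(scene=(175,140,475,275),side=(180,80,350,270)).items():
    im=cv2.imread(f"pics/{n}0.png")[y0:y1,x0:x1]
    f=min(800/(x1-x0),600/(y1-y0))
    cv2.imwrite(f"pics/{n}0z.png",cv2.resize(im,None,fx=f,fy=f,interpolation=cv2.INTER_NEAREST)[:600,:800])
    print(n,f)
E
```

```text
scene 2.6666666666666665
side 3.1578947368421053
```

View pics/scene0z.png

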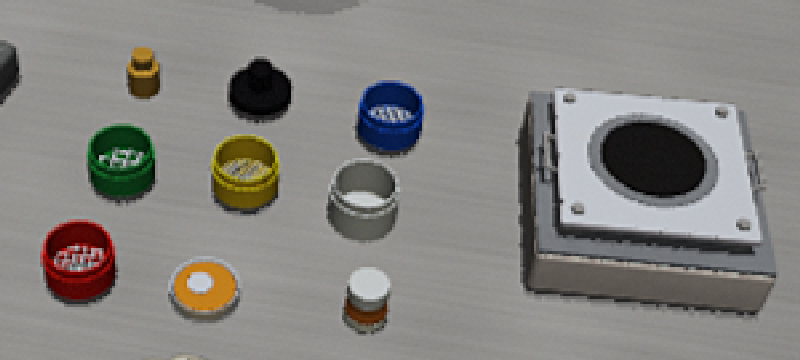

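View pics/side0z.png

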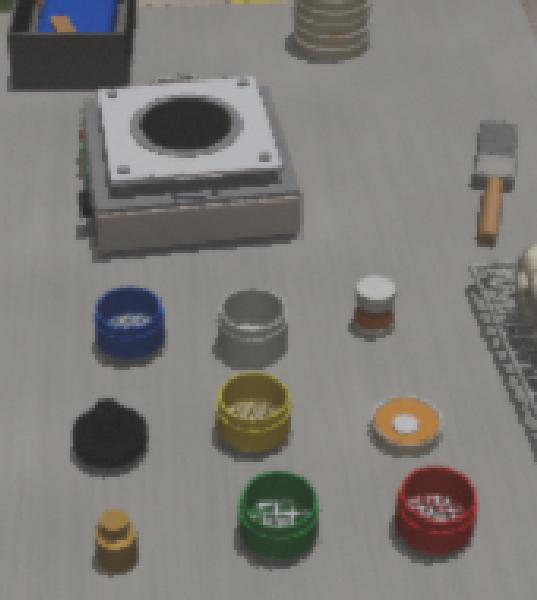

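```bash
cat > loc.py <<'E'
from h import *
from scipy.optimize import minimize
def mask(im,name):
    hsv=cv2.cvtColor(im,cv2.COLOR_RGB2HSV).astype(int);H,S,V=hsv[...,0],hsv[...,1],hsv[...,2]
    if name=="lid": return (V<50)
    s=S>120
    return {"blue":s&(H>105)&(H<130),"yellow":s&(H>22)&(H<35),"green":s&(H>45)&(H<85),"red":s&((H<6)|(H>172)),"dish":s&(H>8)&(H<20)}[name]
def obsmask(im,name,C,xy,r=45):
    m=mask(im,name).astype(np.uint8)
    u=proj(C,[xy[0],xy[1],.022])[0]
    yy,xx=np.mgrid[:m.shape[0],:m.shape[1]]; m[(xx-u[0])**2+(yy-u[1])**2>r*r]=0
    n,l,st,_=cv2.connectedComponentsWithStats(m,connectivity=8)
    i=1+np.argmax(st[1:,4]); m=(l==i).astype(np.uint8)
    cs,_=cv2.findContours(m,cv2.RETR_EXTERNAL,cv2.CHAIN_APPROX_NONE)
    o=np.zeros_like(m);cv2.drawContours(o,cs,-1,1,-1);return o
def fit(views,xy,prof):
    def cost(p): return sum(np.abs(sil(C,p[0],p[1],prof)-m).sum()/m.sum() for C,m in views)
    r=minimize(cost,xy,method="Nelder-Mead",options=dict(initial_simplex=[xy,np.add(xy,[.008,0]),np.add(xy,[0,.008])],xatol=2e-4))
    return r.x,r.fun
E
python3 - <<'E'
from loc import *
z={"scene":(lambda u,v:(u/2.6667+175,v/2.6667+140)),"side":(lambda u,v:(u/3.158+180,v/3.158+80))}
Cs={n:cam(n) for n in z}; ims={n:cv2.imread(f"pics/{n}0.png")[:,:,::-1].copy() for n in z}
seeds=dict(blue=(390,110),yellow=(245,165),green=(121,155),red=(78,255),lid=(260,90),)
for k,s in seeds.items():
    xy=back(Cs["scene"],z["scene"](*s),.025)[:2]
    ms={n:obsmask(ims[n],k,Cs[n],xy) for n in z}
    prof=LID if k=="lid" else SIEVE
    print(k,[np.round(v,4) for v in fit([(Cs[n],ms[n]) for n in z],xy,prof)],*[np.round(fit([(Cs[n],ms[n])],xy,prof)[0],4) for n in z])
for nm,h,a1,a2 in [("pan",.044,(365.5,181),(253,311)),("pad",.083,(655,159),(186,124)),("jarcap",.045,(370,280),(376,287)),("weight",.046,(143,52),(115,517)),("dish",.015,(205,285),(407,423))]:
    print(nm,back(Cs["scene"],z["scene"](*a1),h).round(4),back(Cs["side"],z["side"](*a2),h).round(4))
E
```

```text
blue [array([0.4528, 0.1209]), np.float64(5.9138)] [0.453 0.12 ] [0.4519 0.1385]
yellow [array([ 0.5539, -0.0016]), np.float64(0.2896)] [ 0.5537 -0.0018] [ 5.533e-01 -3.000e-04]
green [array([-0.548 ,  0.8107]), np.float64(2.0)] [ 0.5643 -0.1155] [-0.548   0.8107]
red [array([ 0.6859, -0.1202]), np.float64(0.1605)] [ 0.6853 -0.1206] [ 0.686 -0.12 ]
lid [array([ 0.4371, -0.0104]), np.float64(0.302)] [ 0.4387 -0.0094] [ 0.4334 -0.0113]
pan [0.5614 0.1104 0.044 ] [0.5634 0.1016 0.044 ]
pad [0.5199 0.3543 0.083 ] [0.5174 0.3436 0.083 ]
jarcap [0.6729 0.129  0.045 ] [0.6755 0.1241 0.045 ]
weight [ 0.4378 -0.1251  0.046 ] [ 0.4408 -0.1278  0.046 ]
dish [ 0.6832 -0.009   0.015 ] [ 0.6821 -0.0179  0.015 ]
```

```bash
cat >> h.py <<'E'
def go(x,y,z,yaw=0.,pos=None,rot=None):
    """delta to tool down with tool x at world yaw deg"""
    o=ctrl.get_obs(); p=np.array(o["tool_pos"] if pos is None else pos); R0=R.from_rotvec(o["tool_rot"] if rot is None else rot)
    c,s=np.cos(np.radians(yaw)),np.sin(np.radians(yaw))
    Rt=R.from_matrix(np.array([[c,s,0],[s,-c,0],[0,0,-1.]]))
    d=R0.inv().apply(np.array([x,y,z])-p)
    print("t",round(o["t"],2),"pos",p.round(4),"turn",np.degrees((R0.inv()*Rt).as_rotvec()).round(1),"shift",d.round(4),"open",round(o["opening"],4),"F",o["contact_force"].round(1))
E
python3 -c "
from h import *
go(.52,.04,.33,0); go(.52,.04,.33,180)"
```

```text
t 0.15 pos [ 0.1683 -0.6014  0.2303] turn [ -0.1   0.1 -74.4] shift [-0.5231 -0.5115 -0.0987] open 0.0853 F [ 0.3 -0.3  0.1]
t 0.15 pos [ 0.1683 -0.6014  0.2303] turn [1.000e-01 1.000e-01 1.056e+02] shift [-0.5231 -0.5115 -0.0987] open 0.0853 F [ 0.3 -0.3  0.1]
```

Request:
{"op": "jog_arm", "data": {"deltas": [[[0,0,-74.4],[-0.523,-0.5115,-0.099],0.0854],[[0,0,-74.4],[-0.523,-0.5115,-0.099],0.0854],[[0,0,-74.4],[-0.523,-0.5115,-0.099],0.0854],[[0,0,-74.4],[-0.523,-0.5115,-0.099],0.0854],[[0,0,-74.4],[-0.523,-0.5115,-0.099],0.0854],[[0,0,-74.4],[-0.523,-0.5115,-0.099],0.0854],[[0,0,-74.4],[-0.523,-0.5115,-0.099],0.0854],[[0,0,-74.4],[-0.523,-0.5115,-0.099],0.0854],[[0,0,-74.4],[-0.523,-0.5115,-0.099],0.0854],[[0,0,-74.4],[-0.523,-0.5115,-0.099],0.0854],[[0,0,-74.4],[-0.523,-0.5115,-0.099],0.0854],[[0,0,-74.4],[-0.523,-0.5115,-0.099],0.0854]]}}

```text
t: 1.15
tool_pos: [0.4069, -0.1654, 0.2985]
tool_rot: [3.141, 0.003, 0.001]
contact_force: [1.1, -0.7, -0.3]
opening: 0.0853
```

```bash
python3 -c "
from h import *
go(.52,.04,.33,0)"
```

```text
t 1.15 pos [ 0.4069 -0.1654  0.2985] turn [ 0.  -0.   0.1] shift [ 0.1135 -0.2051 -0.0315] open 0.0853 F [ 1.1 -0.7 -0.3]
```

Request:
{"op": "jog_arm", "data": {"deltas": [[[0,0,0],[0.1135,-0.205,-0.0315],0.0854],[[0,0,0],[0.1135,-0.205,-0.0315],0.0854],[[0,0,0],[0.1135,-0.205,-0.0315],0.0854],[[0,0,0],[0.1135,-0.205,-0.0315],0.0854],[[0,0,0],[0.1135,-0.205,-0.0315],0.0854],[[0,0,0],[0.1135,-0.205,-0.0315],0.0854],[[0,0,0],[0.1135,-0.205,-0.0315],0.0854],[[0,0,0],[0.1135,-0.205,-0.0315],0.0854],[[0,0,0],[0.1135,-0.205,-0.0315],0.0854]]}}

```text
t: 1.9
tool_pos: [0.5196, 0.0374, 0.3293]
tool_rot: [3.141, 0.001, -0.002]
contact_force: [-0.6, -0.0, -0.5]
opening: 0.0855
```

```bash
python3 - <<'E'
from h import *
import pickle
o=ctrl.get_obs(); im=get_image("wrist"); pickle.dump((o,im),open("w1.pkl","wb")); print(o["tool_pos"],o["tool_rot"],np.abs(o["dq"]).max())
cv2.imwrite("pics/w1.png",cv2.resize(im,(800,600),interpolation=cv2.INTER_NEAREST)[:,:,::-1])
E
```

```text
[0.5196215  0.03742996 0.32929263] [ 3.14124211e+00  1.00090664e-03 -1.78595500e-03] 0.023738865008890227
```

View pics/w1.png

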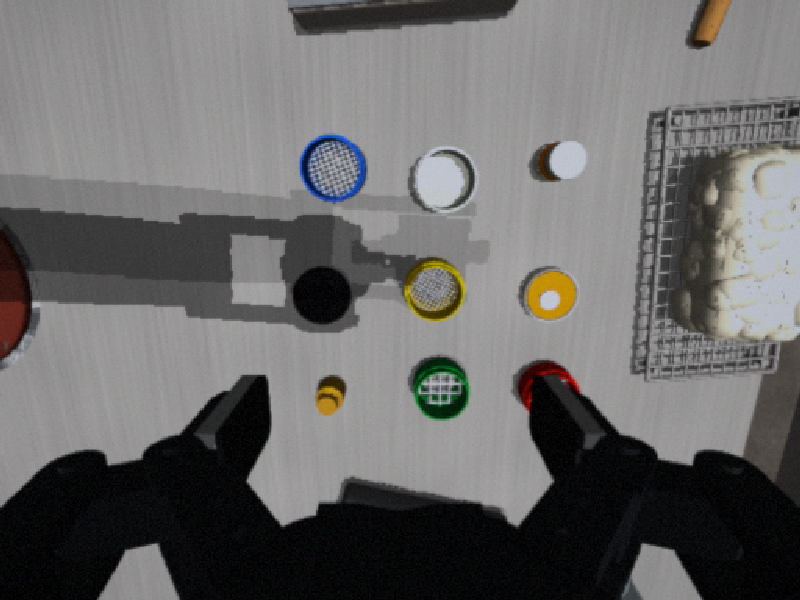

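```bash
cat >> loc.py <<'E'
from scipy.ndimage import map_coordinates
def rimfit(C,im,xy,circles,rng=.012):
    g=cv2.GaussianBlur(im,(0,0),.8).astype(np.float32)
    G=np.sqrt(sum(cv2.Sobel(g[...,c],cv2.CV_32F,1,0)**2+cv2.Sobel(g[...,c],cv2.CV_32F,0,1)**2 for c in range(3)))
    G=np.minimum(G,np.percentile(G,99.5))
    def cost(p):
        P=np.vstack([circ(p[0],p[1],z,d) for z,d in circles]); u=proj(C,P)
        return -map_coordinates(G,[u[:,1],u[:,0]],order=1,mode="nearest").mean()
    best=min(((cost((xy[0]+i,xy[1]+j)),xy[0]+i,xy[1]+j) for i in np.arange(-rng,rng+1e-6,.0015) for j in np.arange(-rng,rng+1e-6,.0015)))
    r=minimize(cost,best[1:],method="Nelder-Mead",options=dict(initial_simplex=[best[1:],np.add(best[1:],[.001,0]),np.add(best[1:],[0,.001])],xatol=1e-4))
    return r.x,r.fun
E
python3 - <<'E'
from loc import *
import pickle
o,im=pickle.load(open("w1.pkl","rb")); C=cam("wrist",o)
cl=dict(pan=(445,179.5),blue=(334,168),yellow=(435,290),green=(441,388),red=(549,390))
Cs={n:cam(n) for n in("scene","side")}; ims={n:cv2.imread(f"pics/{n}0.png")[:,:,::-1].copy() for n in Cs}
for k,u in cl.items():
    xy=back(C,np.array(u)/1.5625,.044)[:2]
    r=rimfit(C,im,xy,[(.044,.058)])
    print(k,"click",xy.round(4),"rim",r[0].round(4),round(r[1],1),"band+rim",rimfit(C,im,xy,[(.044,.058),(.034,.062)])[0].round(4),*[rimfit(Cs[n],ims[n],xy,[(.044,.058)])[0].round(4) for n in Cs], end=" ")
    if k!="pan" and k!="red":
        m=obsmask(im,k,C,xy,60); print("sil",fit([(C,m)],xy,SIEVE))
    else: print()
for k,u,h in [("lidknob",(322,295),.022),("jar",(568,159),.045),("dish",(550,294),.015),("weight",(325,403),.046)]:
    print(k,back(C,np.array(u)/1.5625,h).round(4))
for n in Cs: print("pad",n,rimfit(Cs[n],ims[n],(.518,.349),[(.083,.090)])[0].round(4))
E
```

```text
pan click [0.5635 0.1074] rim [0.5614 0.1079] -354.7 band+rim [0.5615 0.1061] [0.5635 0.1077] [0.5613 0.1049] 
blue click [0.4594 0.1177] rim [0.458  0.1175] -369.0 band+rim [0.4574 0.1177] [0.4537 0.1197] [0.4531 0.1182] sil (array([0.45502429, 0.11846778]), np.float64(0.03234606605615598))
yellow click [5.566e-01 4.000e-04] rim [ 0.5541 -0.0031] -318.0 band+rim [ 0.5551 -0.0018] [ 0.5543 -0.0017] [ 0.554  -0.0042] sil (array([ 0.5559584 , -0.00291069]), np.float64(0.03618946760373544))
green click [ 0.5656 -0.108 ] rim [ 0.5663 -0.1163] -437.1 band+rim [ 0.5662 -0.1169] [ 0.5639 -0.1154] [ 0.564  -0.1166] sil (array([ 0.5662574 , -0.11671386]), np.float64(0.06598110258596192))
red click [ 0.6819 -0.1102] rim [ 0.6705 -0.1027] -285.5 band+rim [ 0.6753 -0.1069] [ 0.6853 -0.1197] [ 0.6852 -0.1213] 
lidknob [ 0.4385 -0.0106  0.022 ]
jar [0.6772 0.126  0.045 ]
dish [ 0.6832 -0.011   0.015 ]
weight [ 0.4404 -0.125   0.046 ]
pad scene [0.5176 0.3514]
pad side [0.5158 0.3486]
```

```bash
python3 -c "
from h import *
go(.562,.107,.08,0); go(.562,.107,.001)"
```

```text
t 1.95 pos [0.5195 0.037  0.3294] turn [ 0.   0.1 -0. ] shift [ 0.0427 -0.0701  0.2493] open 0.0854 F [-0.9 -0.3 -0.8]
t 1.95 pos [0.5195 0.037  0.3294] turn [ 0.   0.1 -0. ] shift [ 0.0428 -0.0702  0.3283] open 0.0854 F [-0.9 -0.3 -0.8]
```

Request:
{"op": "jog_arm", "data": {"deltas": [[[0,0,0],[0.043,-0.07,0.2],0.0854],[[0,0,0],[0.043,-0.07,0.2],0.0854],[[0,0,0],[0.043,-0.07,0.24],0.0854],[[0,0,0],[0.043,-0.07,0.249],0.0854],[[0,0,0],[0.043,-0.07,0.249],0.0854],[[0,0,0],[0.043,-0.07,0.249],0.0854],[[0,0,0],[0.043,-0.07,0.249],0.0854],[[0,0,0],[0.043,-0.07,0.249],0.0854],[[0,0,0],[0.043,-0.07,0.249],0.0854],[[0,0,0],[0.043,-0.07,0.249],0.0854]]}}

```text
t: 2.78
tool_pos: [0.5649, 0.1069, 0.0841]
tool_rot: [-3.142, 0.001, -0.008]
contact_force: [-0.6, -0.1, 0.1]
opening: 0.0852
```

```bash
python3 - <<'E'
from h import *
import pickle
o=ctrl.get_obs(); im=get_image("wrist"); pickle.dump((o,im),open("w2.pkl","wb")); print(np.abs(o["dq"]).max())
go(.562,.107,.001)
cv2.imwrite("pics/w2.png",cv2.resize(im,(800,600),interpolation=cv2.INTER_NEAREST)[:,:,::-1])
from loc import *
C=cam("wrist",o); print(rimfit(C,im,(.562,.107),[(.044,.058)]),rimfit(C,im,(.562,.107),[(.044,.054)]))
E
```

```text
0.013683410527021428
t 2.83 pos [0.5652 0.107  0.0846] turn [-0.  -0.3 -0. ] shift [-0.0037  0.      0.0836] open 0.0853 F [0.4 0.  0.4]
(array([0.56446287, 0.11154861]), np.float64(-248.6903533935547)) (array([0.5641833 , 0.10774821]), np.float64(-224.2587432861328))
```

View pics/w2.png

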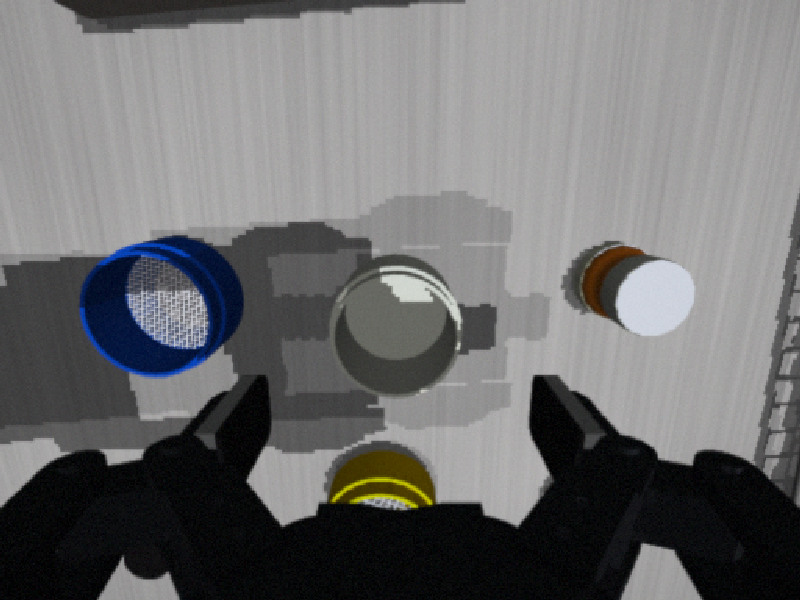

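```bash
python3 - <<'E'
from loc import *
import pickle
o,im=pickle.load(open("w2.pkl","rb")); C=cam("wrist",o)
print(back(C,np.array((395.5,330))/1.5625,.044))
u=proj(C,[o["tool_pos"]]); print("tcp px",u*1.5625)
for xy in [(.5645,.1115),(.5642,.1095),(.563,.107)]:
    v=(cv2.resize(im,(1536,1152))).copy()
    for z,d in [(.044,.058),(.044,.054),(.034,.062)]:
        cv2.polylines(v,[np.round((proj(C,circ(*xy,z,d))+.5)*3).astype(int)],True,(255,0,255),1)
    cv2.imwrite(f"pics/ov{xy[1]:.4f}.png",v[400:900,500:1100,::-1])
E
cd pics; python3 -c "
import cv2,numpy as np
a=[cv2.imread(f'ov{y}.png') for y in ('0.1115','0.1070')]
cv2.imwrite('ov2.png',cv2.resize(np.hstack(a),(800,333)))"
```

```text
[0.56456265 0.11146042 0.044     ]
tcp px [[396.30932405 378.85380437]]
```

View pics/ov2.png

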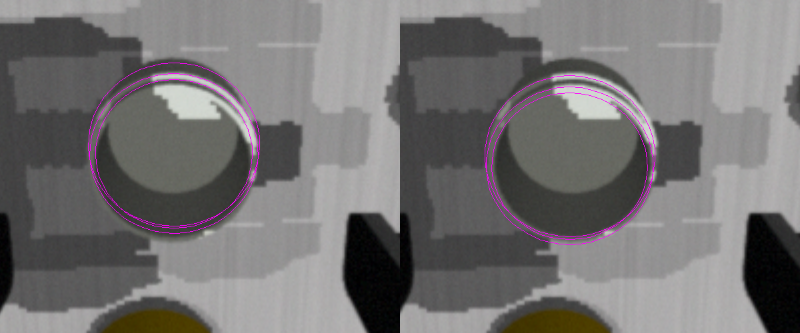

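Request:
{"op": "jog_arm", "data": {"deltas": [[[0,-0.3,0],[-0.001,-0.002,0.035],0.0854],[[0,-0.3,0],[-0.001,-0.002,0.06],0.0854],[[0,-0.3,0],[-0.001,-0.002,0.075],0.0854],[[0,-0.3,0],[-0.001,-0.002,0.079],0.0854],[[0,-0.3,0],[-0.001,-0.002,0.081],0.0854],[[0,-0.3,0],[-0.001,-0.002,0.082],0.0854],[[0,-0.3,0],[-0.001,-0.002,0.082],0.0854]]}}

```text
t: 3.42
tool_pos: [0.5637, 0.1096, 0.0011]
tool_rot: [-3.141, -0.0, 0.002]
contact_force: [-0.6, 0.2, 0.2]
opening: 0.0855
```

Request:
{"op": "jog_arm", "data": {"deltas": [[[0,0,0],[0,0,0],0.055],[[0,0,0],[0,0,0],0.055],[[0,0,0],[0,0,0],0.055],[[0,0,0],[0,0,0],0.055],[[0,0,0],[0,0,0],0.055],[[0,0,0],[0,0,0],0.055]], "squeeze": 40}}

```text
t: 3.92
tool_pos: [0.5634, 0.1098, 0.0007]
tool_rot: [-3.141, -0.001, 0.004]
contact_force: [-1.0, -0.5, 5.6]
opening: 0.0612
```

Request:
{"op": "jog_arm", "data": {"deltas": [[[0,0,0],[0,0,-0.01],0.055],[[0,0,0],[0,0,-0.04],0.055],[[0,0,0],[0,0,-0.08],0.055],[[0,0,0],[0,0,-0.12],0.055],[[0,0,0],[-0.01,-0.03,-0.15],0.055],[[0,0,0],[-0.017,-0.07,-0.15],0.055],[[0,0,0],[-0.025,-0.11,-0.15],0.055],[[0,0,0],[-0.032,-0.15,-0.15],0.055],[[0,0,0],[-0.039,-0.19,-0.15],0.055],[[0,0,0],[-0.044,-0.22,-0.15],0.055],[[0,0,0],[-0.046,-0.24,-0.15],0.055],[[0,0,0],[-0.046,-0.24,-0.15],0.055]]}}

```text
t: 4.92
tool_pos: [0.515, 0.3532, 0.1491]
tool_rot: [-3.14, -0.008, 0.009]
contact_force: [-0.2, -0.7, -0.8]
opening: 0.0613
```

```bash
cat > snap.py <<'E'
from loc import *
import pickle
def snap(tag,names=("wrist",)):
    o=ctrl.get_obs(); ims={n:get_image(n) for n in names}; pickle.dump((o,ims),open(f"{tag}.pkl","wb"))
    for n,im in ims.items(): cv2.imwrite(f"pics/{tag}_{n}.png",cv2.resize(im,(800,600),interpolation=cv2.INTER_NEAREST)[:,:,::-1])
    print("dq",np.abs(o["dq"]).max().round(3)); return o,ims
E
python3 - <<'E'
from snap import *
snap("p1",("wrist","scene","side")); go(.517,.35,.1)
E
```

```text
dq 0.057
t 5.07 pos [0.5163 0.3491 0.1489] turn [0.1 0.3 0. ] shift [ 0.001  -0.0009  0.0488] open 0.0611 F [ 0.1  0.1 -0.2]
```

View pics/p1_wrist.png

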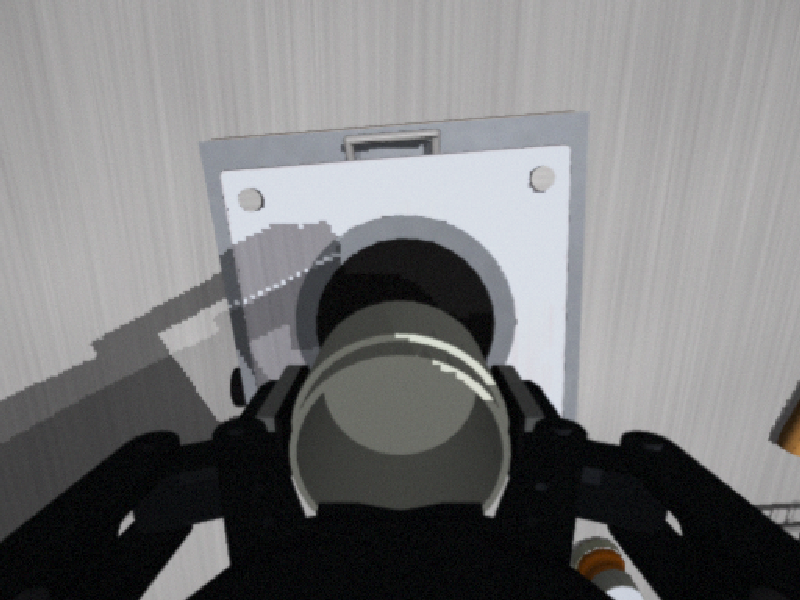

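View pics/p1_side.png

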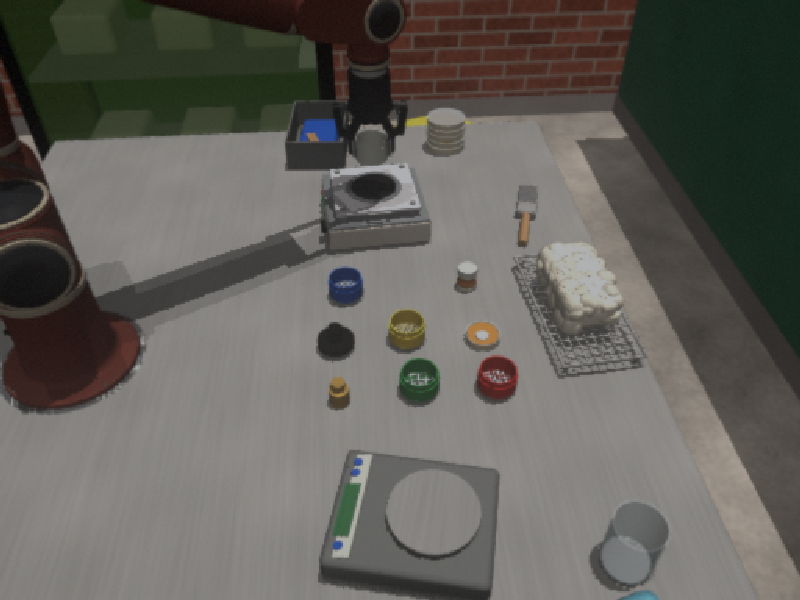

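```bash
python3 - <<'E'
from snap import *
o,ims=pickle.load(open("p1.pkl","rb")); C=cam("wrist",o)
u=np.array([(316,325),(495,325),(405,239)])/1.5625
print([back(C,p,.083).round(4) for p in u])
def cf(pts,z,d):
    from scipy.optimize import least_squares
    P=np.array([back(C,p,z)[:2] for p in pts])
    return least_squares(lambda c:np.hypot(*(P-c).T)-d/2,P.mean(0)).x
print("pad",cf(u,.083,.09))
print("panrim",cf(np.array([(291,450),(510,450),(400,335)])/1.5625,o["tool_pos"][2]-.001+.044,.058), o["tool_pos"])
print(rimfit(C,ims["wrist"],(.517,.35),[(.083,.09)])[0])
E
```

```text
[array([0.4738, 0.3513, 0.083 ]), array([0.5638, 0.3519, 0.083 ]), array([0.5182, 0.3946, 0.083 ])]
pad [0.51881576 0.34964975]
panrim [0.51654042 0.35599831] [0.51501763 0.35318029 0.14912377]
[0.51814362 0.35035436]
```

Request:
{"op": "jog_arm", "data": {"deltas": [[[0,0.3,0],[0.002,-0.001,0.025],0.055],[[0,0.3,0],[0.002,-0.001,0.045],0.055],[[0,0.3,0],[0.002,-0.001,0.055],0.055],[[0,0.3,0],[0.002,-0.001,0.06],0.055],[[0,0.3,0],[0.002,-0.001,0.062],0.055],[[0,0.3,0],[0.002,-0.001,0.062],0.055],[[0,0.3,0],[0.002,-0.001,0.062],0.055]]}}

```text
t: 5.65
tool_pos: [0.5192, 0.3507, 0.0884]
tool_rot: [-3.141, -0.0, -0.003]
contact_force: [-0.6, -0.7, -0.7]
opening: 0.0615
```

Request:
{"op": "jog_arm", "data": {"deltas": [[[0,0,0],[-0.001,0,0.0015],0.055],[[0,0,0],[-0.001,0,0.003],0.055],[[0,0,0],[-0.001,0,0.004],0.055],[[0,0,0],[-0.001,0,0.0045],0.055],[[0,0,0],[-0.001,0,0.0045],0.055]]}}

```text
t: 6.07
tool_pos: [0.5176, 0.3509, 0.0837]
tool_rot: [-3.141, -0.001, -0.001]
contact_force: [-1.2, -1.1, 4.5]
opening: 0.0613
```

Request:
{"op": "jog_arm", "data": {"deltas": [[[0,0,0],[0,0,0],0.0854],[[0,0,0],[0,0,0],0.0854],[[0,0,0],[0,0,0],0.0854],[[0,0,0],[0,0,0],0.0854],[[0,0,0],[0,0,-0.02],0.0854],[[0,0,0],[0,0,-0.06],0.0854],[[0,0,0],[0,0,-0.09],0.0854],[[0,0,0],[0,0,-0.1],0.0854],[[0,0,0],[0,0,-0.1],0.0854]]}}

```text
t: 6.82
tool_pos: [0.5194, 0.3518, 0.1871]
tool_rot: [-3.138, -0.001, -0.011]
contact_force: [-0.3, 0.2, 0.4]
opening: 0.0856
```

```bash
python3 - <<'E'
from snap import *
o,ims=snap("p2",("wrist",)); go(.456,.118,.09)
C=cam("wrist",o); im=ims["wrist"]
print(rimfit(C,im,(.518,.351),[(.127,.058)]),rimfit(C,im,(.518,.350),[(.083,.09)]))
E
```

```text
dq 0.067
t 6.87 pos [0.5181 0.3511 0.184 ] turn [-0.1 -0.2  0. ] shift [-0.0625  0.2332  0.0935] open 0.0853 F [ 0.5  0.5 -0.7]
(array([0.51859239, 0.35288556]), np.float64(-287.5406494140625)) (array([0.51810487, 0.35025763]), np.float64(-251.2321319580078))
```

View pics/p2_wrist.png

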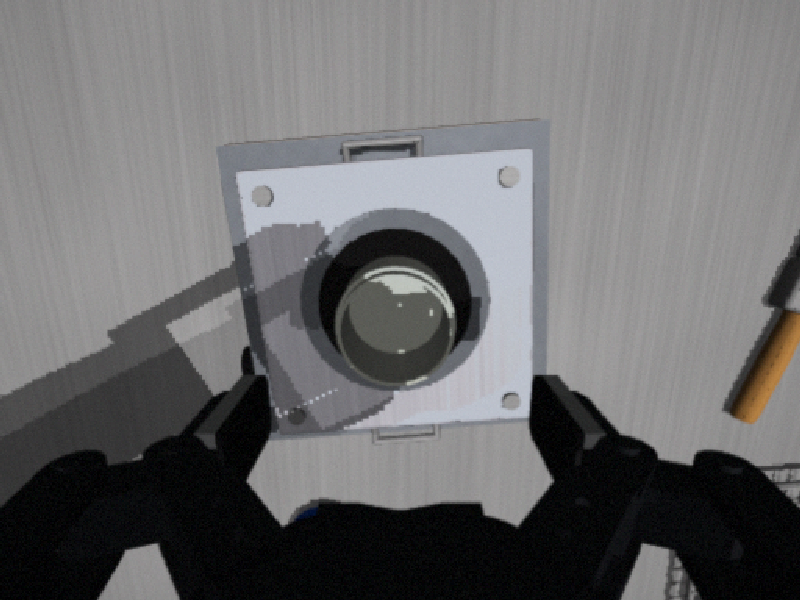

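Request:
{"op": "jog_arm", "data": {"deltas": [[[0,0,0],[-0.01,0.038,0],0.0854],[[0,0,0],[-0.02,0.076,0.0],0.0854],[[0,0,0],[-0.03,0.114,0.02],0.0854],[[0,0,0],[-0.04,0.15,0.04],0.0854],[[0,0,0],[-0.05,0.185,0.06],0.0854],[[0,0,0],[-0.058,0.215,0.08],0.0854],[[0,0,0],[-0.0625,0.233,0.094],0.0854],[[0,0,0],[-0.0625,0.233,0.094],0.0854],[[0,0,0],[-0.0625,0.233,0.094],0.0854],[[0,0,0],[-0.0625,0.233,0.094],0.0854]]}}

```text
t: 7.7
tool_pos: [0.4546, 0.118, 0.0879]
tool_rot: [-3.141, -0.001, 0.002]
contact_force: [-0.4, 1.1, 0.1]
opening: 0.0857
```

```bash
cat >> snap.py <<'E'
def ov(im,C,xy,z0,tag,circles=((.044,.058),(.044,.054),(.034,.062))):
    v=cv2.resize(im,None,fx=3,fy=3,interpolation=cv2.INTER_NEAREST)
    for z,d in circles: cv2.polylines(v,[np.round((proj(C,circ(*xy,z0+z,d))+.5)*3).astype(int)],True,(255,0,255),1)
    c=(proj(C,[xy[0],xy[1],z0+.03])[0]*3).astype(int); a,b=max(0,c[0]-300),max(0,c[1]-250)
    cv2.imwrite(f"pics/{tag}_ov.png",v[b:b+500,a:a+600,::-1])
E
python3 - <<'E'
from snap import *
o,ims=snap("b1",("wrist",)); 
C=cam("wrist",o); im=ims["wrist"]
xy=rimfit(C,im,(.456,.118),[(.044,.058)])[0]; m=obsmask(im,"blue",C,xy,80); xy2=fit([(C,m)],xy,SIEVE); print(xy,xy2)
ov(im,C,xy2[0],0,"b1"); go(*xy2[0],.001)
E
```

```text
dq 0.032
[0.45509849 0.11844795] (array([0.45519303, 0.11835553]), np.float64(0.022204640808288382))
t 7.75 pos [0.4553 0.1184 0.0887] turn [-0.  -0.   0.1] shift [-0.0001  0.0001  0.0877] open 0.0857 F [-0.  0. -1.]
```

View pics/b1_ov.png

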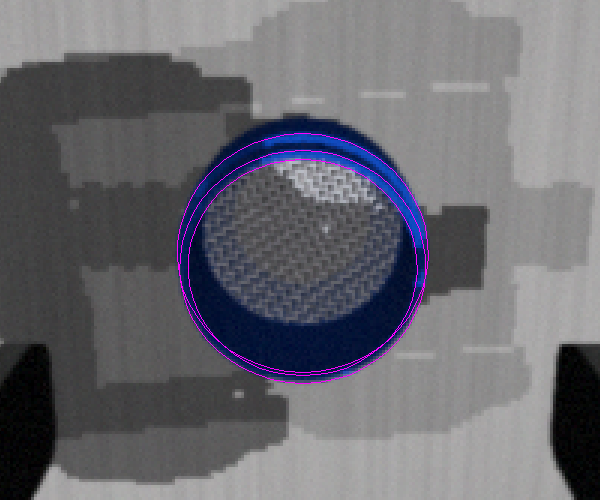

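Request:
{"op": "jog_arm", "data": {"deltas": [[[0,0,0],[0,0,0.04],0.0854],[[0,0,0],[0,0,0.065],0.0854],[[0,0,0],[0,0,0.08],0.0854],[[0,0,0],[0,0,0.084],0.0854],[[0,0,0],[0,0,0.0865],0.0854],[[0,0,0],[0,0,0.0865],0.0854],[[0,0,0],[0,0,0.0865],0.055],[[0,0,0],[0,0,0.0865],0.055],[[0,0,0],[0,0,0.0865],0.055],[[0,0,0],[0,0,0.0865],0.055],[[0,0,0],[0,0,0.0865],0.055],[[0,0,0],[0,0,0.0865],0.055]]}}

```text
t: 8.75
tool_pos: [0.4566, 0.118, 0.0042]
tool_rot: [-3.141, -0.001, -0.005]
contact_force: [-1.3, 0.4, 5.9]
opening: 0.0615
```

Request:
{"op": "jog_arm", "data": {"deltas": [[[0,0,0],[0,0,-0.01],0.055],[[0,0,0],[0,0,-0.04],0.055],[[0,0,0],[0,0,-0.08],0.055],[[0,0,0],[0,0,-0.12],0.055],[[0,0,0],[0.01,-0.03,-0.15],0.055],[[0,0,0],[0.02,-0.07,-0.16],0.055],[[0,0,0],[0.03,-0.11,-0.16],0.055],[[0,0,0],[0.04,-0.15,-0.16],0.055],[[0,0,0],[0.05,-0.19,-0.16],0.055],[[0,0,0],[0.059,-0.22,-0.16],0.055],[[0,0,0],[0.062,-0.234,-0.16],0.055],[[0,0,0],[0.062,-0.234,-0.16],0.055]]}}

```text
t: 9.75
tool_pos: [0.5169, 0.3545, 0.1628]
tool_rot: [-3.14, -0.006, -0.001]
contact_force: [-0.8, -0.8, -1.6]
opening: 0.0619
```

Request:
{"op": "jog_arm", "data": {"deltas": [[[0,0,0],[0,0,0],0.055],[[0,0,0],[0,0,0],0.055],[[0,0,0],[0,0,0],0.055]]}}

```text
t: 10.0
tool_pos: [0.5166, 0.3505, 0.1623]
tool_rot: [3.141, -0.001, -0.0]
contact_force: [0.8, 0.4, -0.7]
opening: 0.0615
```

```bash
cat >> snap.py <<'E'
def held(tag,xy,dz,name,z0,names=("wrist","scene")):
    """dz: tcp z minus foot z when gripped. rim of the held piece vs tcp"""
    o,ims=snap(tag,names); C=cam("wrist",o); im=ims["wrist"]; p=o["tool_pos"]; f=p[2]-dz
    r=rimfit(C,im,p[:2],[(f+.044,.058),(f+.044,.054)],.006); print("rim held",r[0].round(4),"tcp",p.round(4),"foot",f.round(4))
    ov(im,C,r[0],f,tag); go(*xy,z0+dz); return r[0]
E
python3 - <<'E'
from snap import *
held("b2",(.518,.352),.0042,"blue",.117)
E
```

```text
dq 0.004
rim held [0.5175 0.351 ] tcp [0.5166 0.3505 0.1623] foot 0.1581
t 10.1 pos [0.5167 0.3505 0.1623] turn [ 0. -0. -0.] shift [ 0.0013 -0.0015  0.0411] open 0.0617 F [ 0.1 -0.6 -0.7]
```

View pics/b2_ov.png

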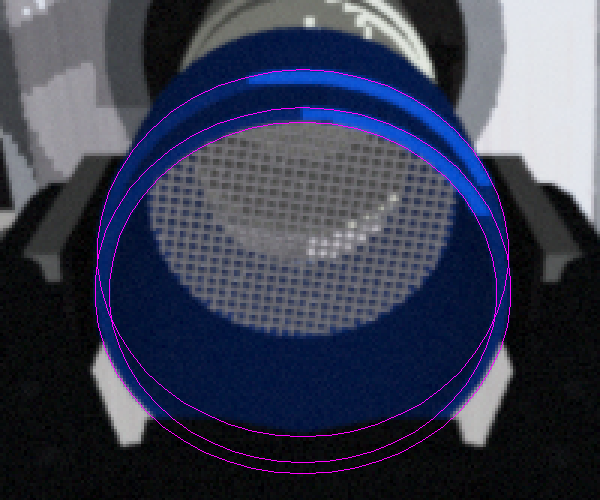

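View pics/b2_scene.png

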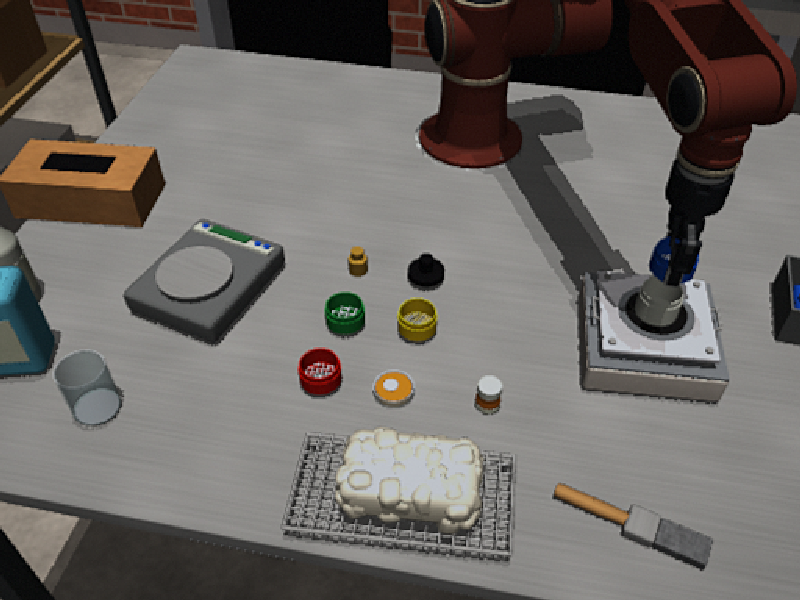

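Request:
{"op": "jog_arm", "data": {"deltas": [[[0,0,0],[0.001,-0.001,0.015],0.055],[[0,0,0],[0.001,-0.001,0.026],0.055],[[0,0,0],[0.001,-0.001,0.031],0.055],[[0,0,0],[0.001,-0.001,0.035],0.055],[[0,0,0],[0.001,-0.001,0.038],0.055],[[0,0,0],[0.001,-0.001,0.039],0.055],[[0,0,0],[0.001,-0.001,0.039],0.055]]}}

```text
t: 10.68
tool_pos: [0.5178, 0.3526, 0.123]
tool_rot: [3.141, 0.001, -0.0]
contact_force: [-0.2, -0.8, -0.7]
opening: 0.0619
```

Request:
{"op": "jog_arm", "data": {"deltas": [[[0,0,0],[0,0,0.001],0.055],[[0,0,0],[0,0,0.002],0.055],[[0,0,0],[0,0,0.0025],0.055],[[0,0,0],[0,0,0.0025],0.055]]}}

```text
t: 11.02
tool_pos: [0.5182, 0.3528, 0.1218]
tool_rot: [-3.141, -0.001, -0.002]
contact_force: [-2.6, -2.5, 4.7]
opening: 0.0619
```

Request:
{"op": "jog_arm", "data": {"deltas": [[[0,0,0],[0,0,0],0.0854],[[0,0,0],[0,0,0],0.0854],[[0,0,0],[0,0,0],0.0854],[[0,0,0],[0,0,0],0.0854],[[0,0,0],[0,0,-0.02],0.0854],[[0,0,0],[0,0,-0.06],0.0854],[[0,0,0],[0,0,-0.09],0.0854],[[0,0,0],[0,0,-0.1],0.0854],[[0,0,0],[0,0,-0.1],0.0854]]}}

```text
t: 11.77
tool_pos: [0.5197, 0.3538, 0.2252]
tool_rot: [-3.138, -0.001, -0.011]
contact_force: [0.5, 0.6, 0.1]
opening: 0.0855
```

```bash
python3 - <<'E'
from snap import *
o,ims=snap("b3",("wrist","scene","side")); 
C=cam("wrist",o); im=ims["wrist"]
for n in ims:
    Cn=cam(n,o); xy=rimfit(Cn,ims[n],(.518,.352),[(.161,.058),(.161,.054)],.008); print(n,xy)
    ov(ims[n],Cn,xy[0],.117,"b3"+n,((.044,.058),(.034,.062),(.01,.062),(-.034,.062)))
go(.555,-.002,.16)
a=[cv2.imread(f"pics/b3{n}_ov.png")[100:400,150:450] for n in ims]
cv2.imwrite("pics/b3ov.png",np.hstack([cv2.resize(x,(266,266)) for x in a]))
E
```

```text
dq 0.071
wrist (array([0.51855733, 0.35145024]), np.float64(-273.7290954589844))
scene (array([0.51568568, 0.3532312 ]), np.float64(-412.5422668457031))
side (array([0.51622432, 0.35182788]), np.float64(-226.40399169921875))
t 11.92 pos [0.5169 0.3522 0.2182] turn [0.1 0.2 0. ] shift [0.0381 0.3541 0.0586] open 0.0856 F [-0.2  0.1  0.3]
```

View pics/b3ov.png

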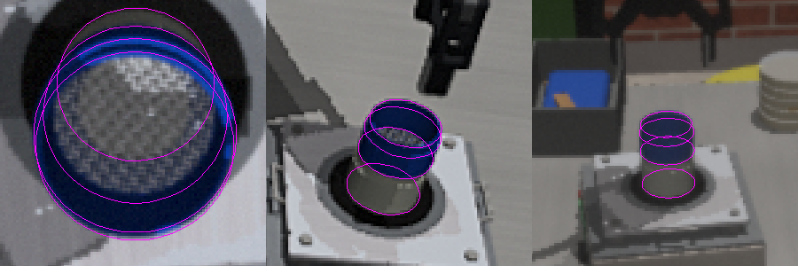

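Request:
{"op": "jog_arm", "data": {"deltas": [[[0,0,0],[0.004,0.04,0],0.0854],[[0,0,0],[0.008,0.08,0.0],0.0854],[[0,0,0],[0.012,0.118,0.01],0.0854],[[0,0,0],[0.016,0.155,0.025],0.0854],[[0,0,0],[0.02,0.19,0.045],0.0854],[[0,0,0],[0.024,0.225,0.065],0.0854],[[0,0,0],[0.028,0.26,0.085],0.0854],[[0,0,0],[0.032,0.295,0.105],0.0854],[[0,0,0],[0.036,0.33,0.12],0.0854],[[0,0,0],[0.038,0.354,0.128],0.0854],[[0,0,0],[0.038,0.354,0.128],0.0854],[[0,0,0],[0.038,0.354,0.128],0.0854]]}}

```text
t: 12.92
tool_pos: [0.5537, -0.0021, 0.0892]
tool_rot: [-3.14, 0.003, 0.009]
contact_force: [-0.2, 0.4, 0.9]
opening: 0.0854
```

Request:
{"op": "jog_arm", "data": {"deltas": [[[0,0,0],[0,0,0],0.0854],[[0,0,0],[0,0,0],0.0854]]}}

```text
t: 13.08
tool_pos: [0.5556, -0.0003, 0.0922]
tool_rot: [-3.141, -0.003, 0.001]
contact_force: [-0.2, 0.5, -0.7]
opening: 0.0853
```

```bash
cat >> snap.py <<'E'
def pick(tag,name,xy0):
    o,ims=snap(tag,("wrist",)); C=cam("wrist",o); im=ims["wrist"]
    xy=rimfit(C,im,xy0,[(.044,.058)])[0]; m=obsmask(im,name,C,xy,80); xy2=fit([(C,m)],xy,SIEVE); print("rim",xy,"sil",xy2)
    ov(im,C,xy2[0],0,tag); go(*xy2[0],.001)
E
python3 - <<'E'
from snap import *
pick("y1","yellow",(.555,-.002))
E
```

```text
dq 0.009
rim [0.55643553 0.00088947] sil (array([ 0.55589313, -0.00279547]), np.float64(0.017342584796194254))
t 13.13 pos [ 5.559e-01 -2.000e-04  9.260e-02] turn [-0.  -0.   0.1] shift [-0.      0.0026  0.0916] open 0.0855 F [-1.1  0.3  0.3]
```

View pics/y1_ov.png

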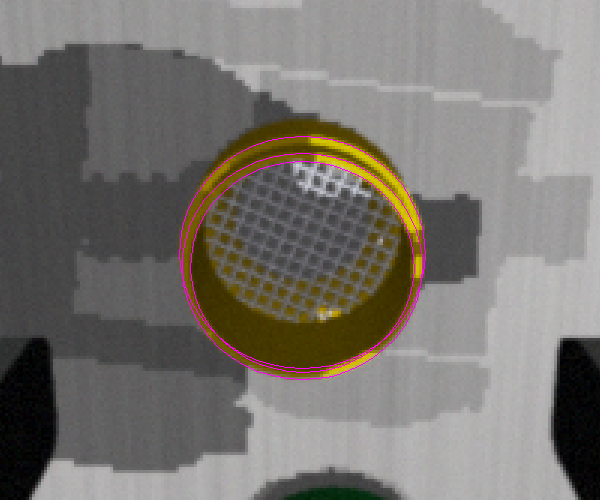

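Request:
{"op": "jog_arm", "data": {"deltas": [[[0,0,0],[0,0.0025,0.04],0.0854],[[0,0,0],[0,0.0025,0.068],0.0854],[[0,0,0],[0,0.0025,0.083],0.0854],[[0,0,0],[0,0.0025,0.088],0.0854],[[0,0,0],[0,0.0025,0.0905],0.0854],[[0,0,0],[0,0.0025,0.0905],0.0854],[[0,0,0],[0,0.0025,0.0905],0.055],[[0,0,0],[0,0.0025,0.0905],0.055],[[0,0,0],[0,0.0025,0.0905],0.055],[[0,0,0],[0,0.0025,0.0905],0.055],[[0,0,0],[0,0.0025,0.0905],0.055],[[0,0,0],[0,0.0025,0.0905],0.055]]}}

```text
t: 14.13
tool_pos: [0.5578, -0.004, 0.0044]
tool_rot: [3.141, 0.001, 0.006]
contact_force: [-0.4, 0.5, 6.9]
opening: 0.061
```

Request:
{"op": "jog_arm", "data": {"deltas": [[[0,0,0],[0,0,-0.01],0.055],[[0,0,0],[0,0,-0.04],0.055],[[0,0,0],[0,0,-0.08],0.055],[[0,0,0],[0,0,-0.12],0.055],[[0,0,0],[-0.003,-0.025,-0.15],0.055],[[0,0,0],[-0.006,-0.055,-0.175],0.055],[[0,0,0],[-0.01,-0.09,-0.193],0.055],[[0,0,0],[-0.014,-0.13,-0.195],0.055],[[0,0,0],[-0.018,-0.17,-0.195],0.055],[[0,0,0],[-0.022,-0.21,-0.195],0.055],[[0,0,0],[-0.026,-0.25,-0.195],0.055],[[0,0,0],[-0.03,-0.29,-0.195],0.055]]}}

```text
t: 15.13
tool_pos: [0.525, 0.2879, 0.1979]
tool_rot: [-3.141, -0.001, -0.001]
contact_force: [1.3, -0.1, -1.1]
opening: 0.0611
```

```bash
python3 -c "
from h import *
go(.518,.352,.196)"
```

```text
t 15.13 pos [0.525  0.2879 0.1979] turn [-0. -0.  0.] shift [-0.007  -0.0641  0.0019] open 0.0611 F [ 1.3 -0.1 -1.1]
```

Request:
{"op": "jog_arm", "data": {"deltas": [[[0,0,0],[-0.006,-0.035,0],0.055],[[0,0,0],[-0.008,-0.055,0],0.055],[[0,0,0],[-0.008,-0.065,0],0.055],[[0,0,0],[-0.008,-0.065,0],0.055],[[0,0,0],[-0.008,-0.065,0],0.055],[[0,0,0],[-0.008,-0.065,0],0.055],[[0,0,0],[-0.008,-0.065,0],0.055]]}}

```text
t: 15.72
tool_pos: [0.5182, 0.3497, 0.1972]
tool_rot: [3.141, -0.002, 0.0]
contact_force: [-0.1, 0.7, 0.0]
opening: 0.0611
```

```bash
python3 - <<'E'
from snap import *
held("y2",(.518,.352),.0044,"yellow",.151)
E
```

```text
dq 0.003
rim held [0.5191 0.3555] tcp [0.5182 0.3497 0.1972] foot 0.1928
t 15.82 pos [0.5182 0.3499 0.1971] turn [ 0.  -0.  -0.1] shift [-0.0002 -0.0021  0.0417] open 0.0615 F [-0.6 -0.4 -1.2]
```

View pics/y2_ov.png

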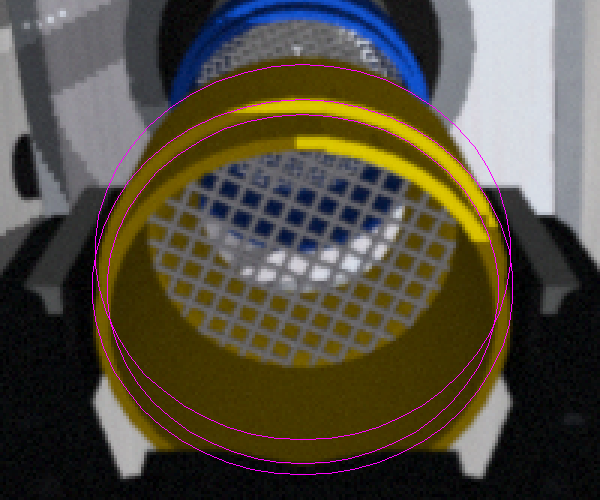

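View pics/y2_scene.png

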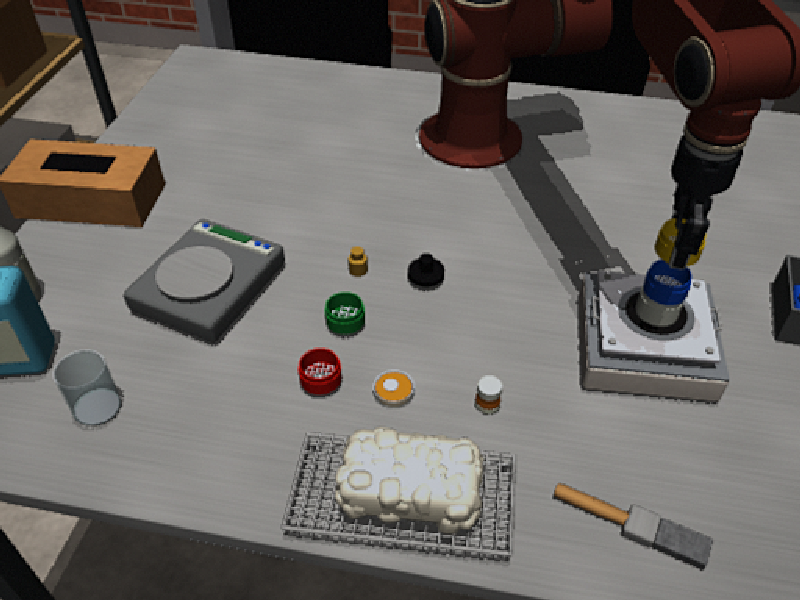

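```bash
python3 - <<'E'
from snap import *
o,ims=pickle.load(open("y2.pkl","rb")); C=cam("wrist",o)
for y in(.3495,): ov(ims["wrist"],C,(.519,y),o["tool_pos"][2]-.0044,"y2b")
E
```

```text
(no output)
```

View pics/y2b_ov.png

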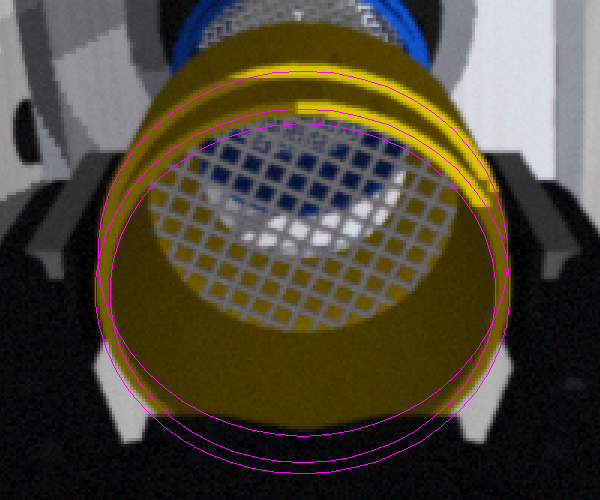

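Request:
{"op": "jog_arm", "data": {"deltas": [[[0,0,0],[0,-0.002,0.015],0.055],[[0,0,0],[0,-0.002,0.026],0.055],[[0,0,0],[0,-0.002,0.031],0.055],[[0,0,0],[0,-0.002,0.035],0.055],[[0,0,0],[0,-0.002,0.038],0.055],[[0,0,0],[0,-0.002,0.039],0.055],[[0,0,0],[0,-0.002,0.039],0.055]]}}

```text
t: 16.4
tool_pos: [0.5177, 0.3532, 0.1578]
tool_rot: [3.141, 0.001, -0.0]
contact_force: [0.6, -0.8, -0.8]
opening: 0.0611
```

Request:
{"op": "jog_arm", "data": {"deltas": [[[0,0,0],[0,0,0.001],0.055],[[0,0,0],[0,0,0.002],0.055],[[0,0,0],[0,0,0.003],0.055],[[0,0,0],[0,0,0.003],0.055]]}}

```text
t: 16.73
tool_pos: [0.5181, 0.3531, 0.1556]
tool_rot: [3.142, 0.001, 0.001]
contact_force: [-0.6, -0.9, 1.0]
opening: 0.0611
```

Request:
{"op": "jog_arm", "data": {"deltas": [[[0,0,0],[0,0,0.0006],0.055],[[0,0,0],[0,0,0.001],0.055],[[0,0,0],[0,0,0.001],0.055]]}}

```text
t: 16.98
tool_pos: [0.5182, 0.3532, 0.1555]
tool_rot: [-3.141, -0.001, -0.002]
contact_force: [-1.8, -2.1, 5.6]
opening: 0.0612
```

Seated with a 5.6 N reaction at the expected height. I'll release it and retreat.

Request:
{"op": "jog_arm", "data": {"deltas": [[[0,0,0],[0,0,0],0.0854],[[0,0,0],[0,0,0],0.0854],[[0,0,0],[0,0,0],0.0854],[[0,0,0],[0,0,0],0.0854],[[0,0,0],[0,0,-0.02],0.0854],[[0,0,0],[0,0,-0.06],0.0854],[[0,0,0],[0,0,-0.09],0.0854],[[0,0,0],[0,0,-0.1],0.0854],[[0,0,0],[0,0,-0.1],0.0854]]}}

```text
t: 17.73
tool_pos: [0.5195, 0.3541, 0.2587]
tool_rot: [-3.138, -0.001, -0.011]
contact_force: [0.3, 0.7, 0.5]
opening: 0.0851
```

```bash
cat >> snap.py <<'E'
def stackcheck(tag,foot,h=.044,d=.058):
    o,ims=snap(tag,("wrist","scene","side"))
    for n in ims:
        Cn=cam(n,o); xy=rimfit(Cn,ims[n],(.518,.352),[(foot+h,d)],.006); print(n,xy)
        ov(ims[n],Cn,(.5175,.3525),foot,tag+n,((h,d),(.034,.062),(.01,.062),(-.024,.062)))
    a=[cv2.imread(f"pics/{tag}{n}_ov.png")[100:400,150:450] for n in ims]
    cv2.imwrite(f"pics/{tag}ov.png",np.hstack([cv2.resize(x,(266,266)) for x in a]))
E
python3 - <<'E'
from snap import *
stackcheck("y3",.151); go(.685,-.120,.09)
E
```

```text
dq 0.074
wrist (array([0.51889491, 0.35356022]), np.float64(-301.7112121582031))
scene (array([0.51733421, 0.3539119 ]), np.float64(-340.4723205566406))
side (array([0.51634879, 0.35099079]), np.float64(-218.5987548828125))
t 17.88 pos [0.5169 0.3527 0.2516] turn [0.1 0.2 0. ] shift [0.1683 0.4726 0.1618] open 0.0855 F [ 0.5 -0.  -0.9]
```

View pics/y3ov.png

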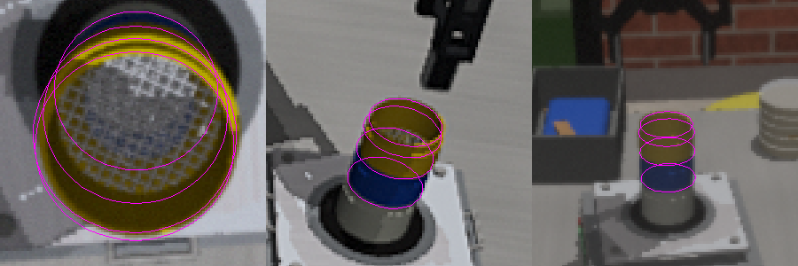

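Request:
{"op": "jog_arm", "data": {"deltas": [[[0,0,0],[0.014,0.038,0],0.0854],[[0,0,0],[0.027,0.076,0],0.0854],[[0,0,0],[0.04,0.114,0.005],0.0854],[[0,0,0],[0.054,0.15,0.02],0.0854],[[0,0,0],[0.067,0.186,0.035],0.0854],[[0,0,0],[0.08,0.222,0.05],0.0854],[[0,0,0],[0.092,0.258,0.065],0.0854],[[0,0,0],[0.105,0.294,0.08],0.0854],[[0,0,0],[0.118,0.33,0.095],0.0854],[[0,0,0],[0.131,0.366,0.11],0.0854],[[0,0,0],[0.144,0.402,0.125],0.0854],[[0,0,0],[0.157,0.438,0.14],0.0854]]}}

```text
t: 18.88
tool_pos: [0.6733, -0.0862, 0.1099]
tool_rot: [-3.14, -0.001, 0.008]
contact_force: [0.5, -0.1, 1.2]
opening: 0.0855
```

```bash
python3 -c "
from h import *
go(.685,-.120,.09)"
```

```text
t 18.88 pos [ 0.6733 -0.0862  0.1099] turn [-0.1  0.3  0. ] shift [0.0118 0.0339 0.0197] open 0.0855 F [ 0.5 -0.1  1.2]
```

Request:
{"op": "jog_arm", "data": {"deltas": [[[0,0,0],[0.011,0.032,0.018],0.0854],[[0,0,0],[0.011,0.033,0.019],0.0854],[[0,0,0],[0.011,0.033,0.019],0.0854],[[0,0,0],[0.011,0.033,0.019],0.0854],[[0,0,0],[0.011,0.033,0.019],0.0854],[[0,0,0],[0.011,0.033,0.019],0.0854]]}}

```text
t: 19.38
tool_pos: [0.6861, -0.1163, 0.0957]
tool_rot: [3.142, 0.004, 0.001]
contact_force: [-0.2, 0.4, -0.0]
opening: 0.0852
```

```bash
python3 - <<'E'
from snap import *
pick("r1","red",(.685,-.120))
E
```

```text
dq 0.007
rim [ 0.68764251 -0.1215049 ] sil (array([ 0.68792319, -0.12158044]), np.float64(0.019157935884528726))
t 19.43 pos [ 0.6863 -0.1164  0.096 ] turn [ 0.  -0.1  0.1] shift [0.0015 0.0052 0.095 ] open 0.0855 F [0.4 0.3 0.2]
```

View pics/r1_ov.png

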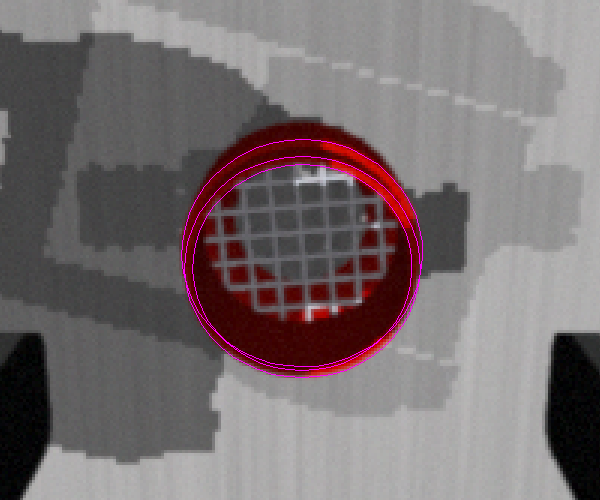

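View pics/r1_wrist.png

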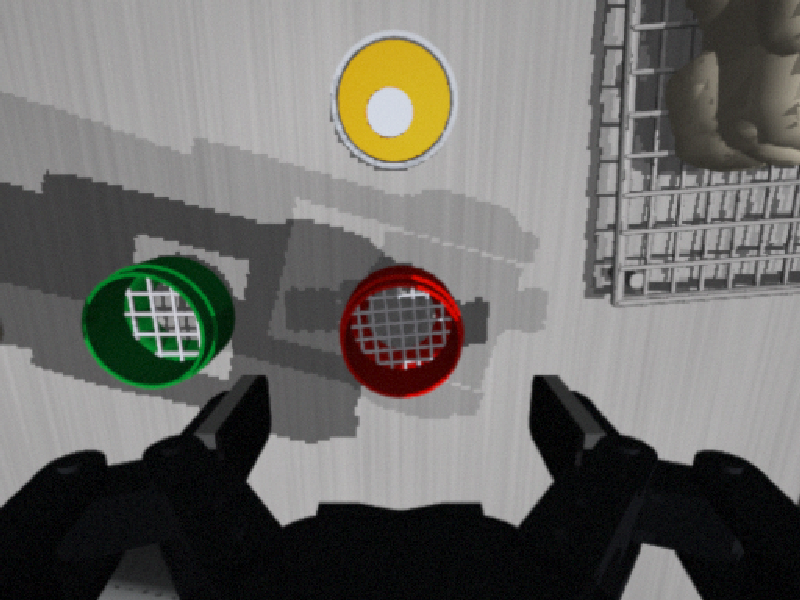

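Request:
{"op": "jog_arm", "data": {"deltas": [[[0,0,0],[0.0015,0.005,0.04],0.0854],[[0,0,0],[0.0015,0.005,0.07],0.0854],[[0,0,0],[0.0015,0.005,0.086],0.0854],[[0,0,0],[0.0015,0.005,0.091],0.0854],[[0,0,0],[0.0015,0.005,0.0935],0.0854],[[0,0,0],[0.0015,0.005,0.0935],0.0854],[[0,0,0],[0.0015,0.005,0.0935],0.055],[[0,0,0],[0.0015,0.005,0.0935],0.055],[[0,0,0],[0.0015,0.005,0.0935],0.055],[[0,0,0],[0.0015,0.005,0.0935],0.055],[[0,0,0],[0.0015,0.005,0.0935],0.055],[[0,0,0],[0.0015,0.005,0.0935],0.055]]}}

```text
t: 20.43
tool_pos: [0.6895, -0.1233, 0.0045]
tool_rot: [3.14, 0.001, 0.007]
contact_force: [-1.1, 0.3, 6.1]
opening: 0.0612
```

Request:
{"op": "jog_arm", "data": {"deltas": [[[0,0,0],[0,0,-0.01],0.055],[[0,0,0],[0,0,-0.04],0.055],[[0,0,0],[0,0,-0.08],0.055],[[0,0,0],[0,0,-0.12],0.055],[[0,0,0],[-0.007,-0.02,-0.15],0.055],[[0,0,0],[-0.016,-0.045,-0.18],0.055],[[0,0,0],[-0.027,-0.075,-0.205],0.055],[[0,0,0],[-0.04,-0.11,-0.222],0.055],[[0,0,0],[-0.053,-0.147,-0.23],0.055],[[0,0,0],[-0.067,-0.185,-0.23],0.055],[[0,0,0],[-0.08,-0.222,-0.23],0.055],[[0,0,0],[-0.093,-0.26,-0.23],0.055]]}}

```text
t: 21.43
tool_pos: [0.5933, 0.1386, 0.2325]
tool_rot: [-3.142, -0.0, -0.002]
contact_force: [-0.2, 0.7, -1.6]
opening: 0.0609
```

```bash
python3 -c "
from h import *
go(.518,.353,.232)"
```

```text
t 21.43 pos [0.5933 0.1386 0.2325] turn [-0.  -0.1  0. ] shift [-0.0753 -0.2144  0.0004] open 0.0609 F [-0.2  0.7 -1.6]
```

Request:
{"op": "jog_arm", "data": {"deltas": [[[0,0,0],[-0.013,-0.037,0],0.055],[[0,0,0],[-0.027,-0.075,0],0.055],[[0,0,0],[-0.04,-0.112,0],0.055],[[0,0,0],[-0.053,-0.148,0],0.055],[[0,0,0],[-0.066,-0.183,0],0.055],[[0,0,0],[-0.074,-0.205,0],0.055],[[0,0,0],[-0.077,-0.215,0],0.055],[[0,0,0],[-0.077,-0.215,0],0.055],[[0,0,0],[-0.077,-0.215,0],0.055],[[0,0,0],[-0.077,-0.215,0],0.055],[[0,0,0],[-0.077,-0.215,0],0.055]]}}

```text
t: 22.35
tool_pos: [0.518, 0.3507, 0.2316]
tool_rot: [3.141, -0.002, 0.0]
contact_force: [0.4, -0.1, -1.3]
opening: 0.0614
```

```bash
python3 - <<'E'
from snap import *
held("r2",(.518,.353),.0045,"red",.185)
o,ims=pickle.load(open("r2.pkl","rb")); ov(ims["wrist"],cam("wrist",o),o["tool_pos"][:2]+[.001,0],o["tool_pos"][2]-.0045,"r2")
E
```

```text
dq 0.002
rim held [0.5189 0.352 ] tcp [0.518  0.3507 0.2316] foot 0.2271
t 22.45 pos [0.5179 0.3509 0.2316] turn [ 0.  -0.  -0.1] shift [ 0.0001 -0.0021  0.0421] open 0.061 F [ 0.4  0.2 -1.2]
```

View pics/r2_ov.png

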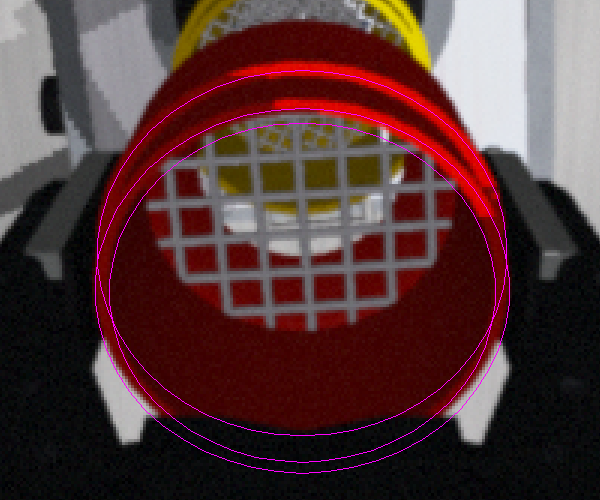

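View pics/r2_scene.png

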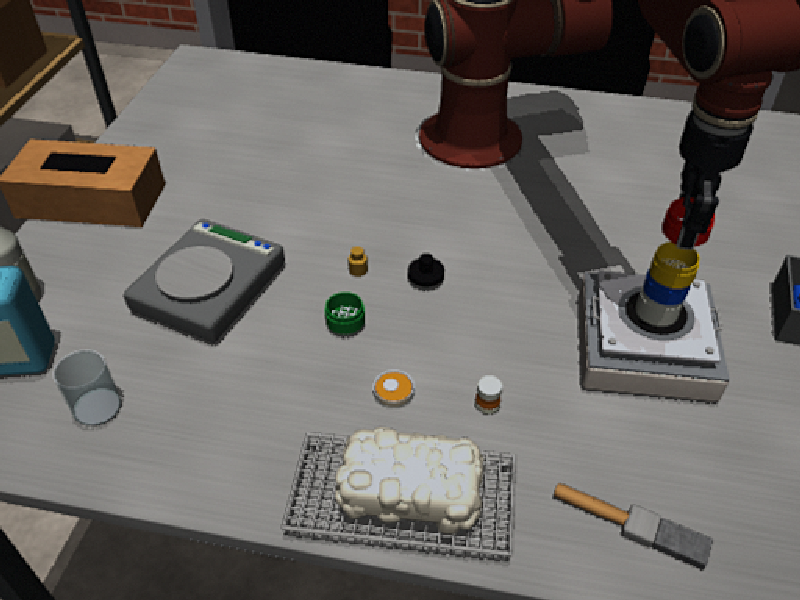

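Red is held upright and centred on the TCP. Lowering it the same way.

Request:
{"op": "jog_arm", "data": {"deltas": [[[0,0,0],[0,-0.002,0.015],0.055],[[0,0,0],[0,-0.002,0.026],0.055],[[0,0,0],[0,-0.002,0.031],0.055],[[0,0,0],[0,-0.002,0.035],0.055],[[0,0,0],[0,-0.002,0.038],0.055],[[0,0,0],[0,-0.002,0.0395],0.055],[[0,0,0],[0,-0.002,0.0395],0.055],[[0,0,0],[0,-0.002,0.0395],0.055]]}}

```text
t: 23.12
tool_pos: [0.5174, 0.3543, 0.1925]
tool_rot: [-3.141, -0.001, -0.001]
contact_force: [0.5, -0.0, -0.6]
opening: 0.0609
```

Request:
{"op": "jog_arm", "data": {"deltas": [[[0,0,0],[0,0,0.001],0.055],[[0,0,0],[0,0,0.002],0.055],[[0,0,0],[0,0,0.003],0.055],[[0,0,0],[0,0,0.003],0.055]]}}

```text
t: 23.45
tool_pos: [0.5176, 0.3541, 0.1896]
tool_rot: [-3.142, -0.001, -0.001]
contact_force: [0.2, -0.6, 0.0]
opening: 0.0612
```

Request:
{"op": "jog_arm", "data": {"deltas": [[[0,0,0],[0,0.0005,0.0006],0.055],[[0,0,0],[0,0.0005,0.0013],0.055],[[0,0,0],[0,0.0005,0.0016],0.055],[[0,0,0],[0,0.0005,0.0016],0.055]]}}

```text
t: 23.78
tool_pos: [0.5178, 0.3541, 0.1894]
tool_rot: [-3.14, -0.001, -0.003]
contact_force: [-2.0, -0.8, 6.2]
opening: 0.0611
```

Request:
{"op": "jog_arm", "data": {"deltas": [[[0,0,0],[0,0,0],0.0854],[[0,0,0],[0,0,0],0.0854],[[0,0,0],[0,0,0],0.0854],[[0,0,0],[0,0,0],0.0854],[[0,0,0],[0,0,-0.02],0.0854],[[0,0,0],[0,0,-0.06],0.0854],[[0,0,0],[0,0,-0.09],0.0854],[[0,0,0],[0,0,-0.1],0.0854],[[0,0,0],[0,0,-0.1],0.0854],[[0,0,0],[0,0,-0.1],0.0854]]}}

```text
t: 24.62
tool_pos: [0.5172, 0.3537, 0.2871]
tool_rot: [-3.142, -0.001, 0.0]
contact_force: [-0.5, 0.7, -1.2]
opening: 0.0856
```

```bash
python3 - <<'E'
from snap import *
stackcheck("r3",.185); go(.438,-.010,.11)
E
```

```text
dq 0.051
wrist (array([0.51873219, 0.35514995]), np.float64(-341.86572265625))
scene (array([0.5170148 , 0.35629323]), np.float64(-396.6985778808594))
side (array([0.51666705, 0.35057585]), np.float64(-132.4137420654297))
t 24.77 pos [0.5163 0.3531 0.2842] turn [0.1 0.2 0. ] shift [-0.0777  0.3627  0.1754] open 0.0853 F [-0.2 -0.2 -0.5]
```

View pics/r3ov.png

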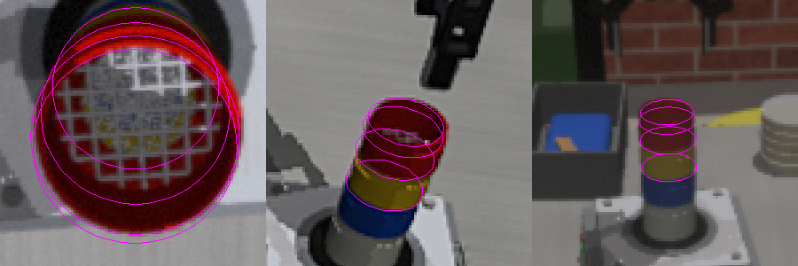

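Request:
{"op": "jog_arm", "data": {"deltas": [[[0,0,0],[-0.008,0.038,0],0.0854],[[0,0,0],[-0.016,0.076,0],0.0854],[[0,0,0],[-0.024,0.114,0.005],0.0854],[[0,0,0],[-0.032,0.15,0.02],0.0854],[[0,0,0],[-0.04,0.186,0.04],0.0854],[[0,0,0],[-0.048,0.22,0.06],0.0854],[[0,0,0],[-0.055,0.254,0.08],0.0854],[[0,0,0],[-0.062,0.287,0.105],0.0854],[[0,0,0],[-0.068,0.318,0.13],0.0854],[[0,0,0],[-0.074,0.345,0.155],0.0854],[[0,0,0],[-0.078,0.362,0.172],0.0854],[[0,0,0],[-0.078,0.362,0.172],0.0854]]}}

```text
t: 25.77
tool_pos: [0.4344, -0.01, 0.109]
tool_rot: [-3.14, 0.006, 0.018]
contact_force: [-0.8, 0.4, 0.0]
opening: 0.0856
```

Request:
{"op": "jog_arm", "data": {"deltas": [[[0,0,0],[0,0,0],0.05],[[0,0,0],[0,0,0],0.05],[[0,0,0],[0,0,0],0.05],[[0,0,0],[0,0,0],0.05]]}}

```text
t: 26.1
tool_pos: [0.4405, -0.0076, 0.1168]
tool_rot: [3.141, 0.003, 0.004]
contact_force: [-0.1, 0.3, 0.4]
opening: 0.0497
```

```bash
python3 - <<'E'
from snap import *
o,ims=snap("l1"); C=cam("wrist",o); im=ims["wrist"]
r=rimfit(C,im,(.438,-.010),[(.022,.062)])
r2=rimfit(C,im,(.438,-.010),[(.048,.024)]); print(r,r2)
ov(np.clip(im.astype(float)*3,0,255).astype(np.uint8),C,r[0],0,"l1",((.022,.062),(.048,.024))); go(*r[0],.026)
E
```

```text
dq 0.004
(array([ 0.43624128, -0.01044019]), np.float64(-395.076416015625)) (array([ 0.44184859, -0.01888443]), np.float64(-150.9339141845703))
t 26.15 pos [ 0.4404 -0.0077  0.1167] turn [ 0.  -0.1  0.1] shift [-0.0044  0.0027  0.0907] open 0.0501 F [0.1 0.5 0.5]
```

View pics/l1_ov.png

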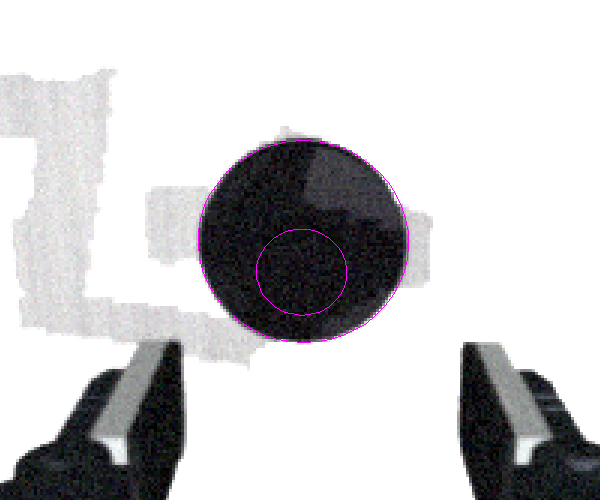

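Request:
{"op": "jog_arm", "data": {"deltas": [[[0,0,0],[-0.0042,0.0027,0.04],0.05],[[0,0,0],[-0.0042,0.0027,0.068],0.05],[[0,0,0],[-0.0042,0.0027,0.082],0.05],[[0,0,0],[-0.0042,0.0027,0.087],0.05],[[0,0,0],[-0.0042,0.0027,0.0885],0.05],[[0,0,0],[-0.0042,0.0027,0.0885],0.05],[[0,0,0],[-0.0042,0.0027,0.0885],0.05]]}}

```text
t: 26.73
tool_pos: [0.4368, -0.0112, 0.0287]
tool_rot: [3.141, 0.002, 0.005]
contact_force: [0.6, 0.9, 0.7]
opening: 0.0499
```

Request:
{"op": "jog_arm", "data": {"deltas": [[[0,0,0],[-0.0005,0,0.0025],0.05],[[0,0,0],[-0.0005,0,0.0035],0.05],[[0,0,0],[-0.0005,0,0.0035],0.015],[[0,0,0],[-0.0005,0,0.0035],0.015],[[0,0,0],[-0.0005,0,0.0035],0.015],[[0,0,0],[-0.0005,0,0.0035],0.015],[[0,0,0],[-0.0005,0,0.0035],0.015],[[0,0,0],[-0.0005,0,0.0035],0.015]]}}

```text
t: 27.4
tool_pos: [0.4351, -0.0111, 0.0239]
tool_rot: [3.142, 0.001, 0.001]
contact_force: [0.2, -0.2, 2.8]
opening: 0.0228
```

```bash
python3 - <<'E'
from snap import *
snap("l2",("wrist","side")); go(.518,.354,.27)
im=cv2.imread("pics/l2_side.png")[200:440,230:550]; cv2.imwrite("pics/l2c.png",cv2.resize(im,None,fx=2.5,fy=2.5))
E
```

```text
dq 0.002
t 27.5 pos [ 0.4352 -0.0112  0.0239] turn [ 0. -0.  0.] shift [ 0.0832 -0.3651 -0.2461] open 0.022 F [-0.5 -0.5  4. ]
```

View pics/l2c.png

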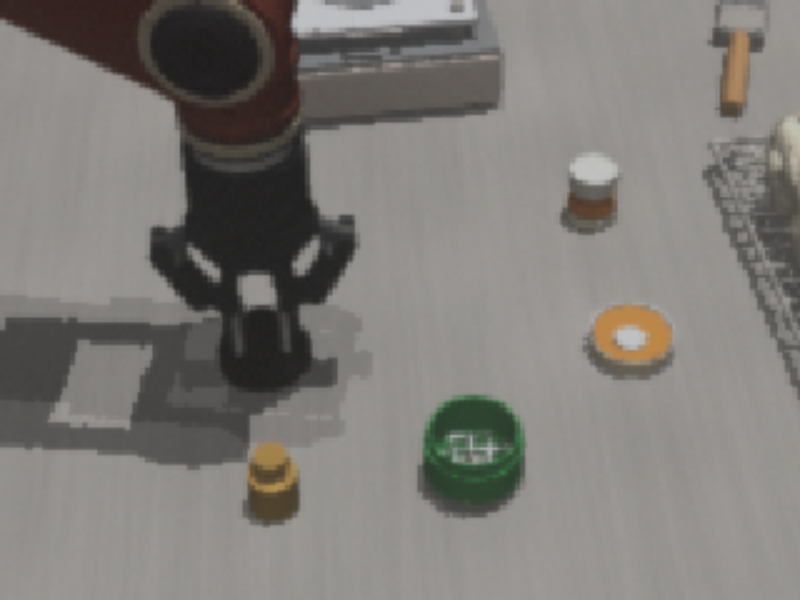

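Request:
{"op": "jog_arm", "data": {"deltas": [[[0,0,0],[0,0,-0.01],0.015],[[0,0,0],[0,0,-0.035],0.015],[[0,0,0],[0,0,-0.07],0.015],[[0,0,0],[0,0,-0.11],0.015],[[0,0,0],[0,0,-0.15],0.015],[[0,0,0],[0.003,-0.01,-0.185],0.015],[[0,0,0],[0.009,-0.035,-0.215],0.015],[[0,0,0],[0.016,-0.065,-0.24],0.015],[[0,0,0],[0.024,-0.1,-0.255],0.015],[[0,0,0],[0.033,-0.138,-0.26],0.015],[[0,0,0],[0.041,-0.175,-0.26],0.015],[[0,0,0],[0.049,-0.212,-0.26],0.015]]}}

```text
t: 28.5
tool_pos: [0.4836, 0.2028, 0.2847]
tool_rot: [-3.141, -0.001, -0.002]
contact_force: [1.1, -1.2, -0.4]
opening: 0.0226
```

```bash
python3 - <<'E'
from snap import *
snap("l3",("wrist",)); go(.518,.354,.284)
E
```

```text
dq 0.806
t 28.55 pos [0.4837 0.2081 0.2837] turn [-0.3 -0.   0.3] shift [ 0.0351 -0.1457  0.0005] open 0.0228 F [-3.4  2.  -1.4]
```

View pics/l3_wrist.png

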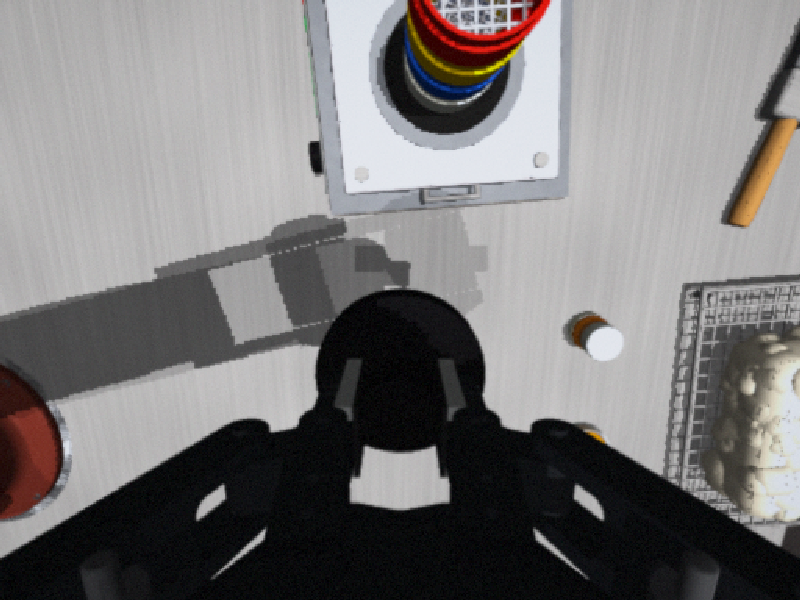

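Request:
{"op": "jog_arm", "data": {"deltas": [[[0,0,0],[0.009,-0.037,0],0.015],[[0,0,0],[0.017,-0.073,0],0.015],[[0,0,0],[0.024,-0.107,0],0.015],[[0,0,0],[0.03,-0.134,0],0.015],[[0,0,0],[0.034,-0.148,0],0.015],[[0,0,0],[0.034,-0.152,0],0.015],[[0,0,0],[0.034,-0.152,0],0.015],[[0,0,0],[0.034,-0.152,0],0.015],[[0,0,0],[0.034,-0.152,0],0.015],[[0,0,0],[0.034,-0.152,0],0.015]]}}

```text
t: 29.38
tool_pos: [0.5175, 0.3519, 0.2838]
tool_rot: [3.141, -0.001, 0.0]
contact_force: [0.6, -0.9, -0.3]
opening: 0.0224
```

```bash
python3 - <<'E'
from snap import *
o,ims=snap("l4",("wrist","scene","side")); go(.518,.354,.2429)
p=o["tool_pos"]; f=p[2]-.0239; C=cam("wrist",o); im=ims["wrist"]
r=rimfit(C,im,p[:2],[(f+.022,.062)],.008); print("disc",r,"tcp",p)
ov(np.clip(im.astype(float)*3,0,255).astype(np.uint8),C,r[0],f,"l4",((.022,.062),(.048,.024)))
for n in("scene","side"):
    Cn=cam(n,o); a=np.clip(ims[n].astype(float)*1.8,0,255).astype(np.uint8); ov(a,Cn,p[:2],f,"l4"+n,((.022,.062),(.01,.062),(-.0324,.058),(-.042,.062)))
cv2.imwrite("pics/l4c.png",np.hstack([cv2.resize(cv2.imread(f"pics/l4{n}_ov.png")[50:450,100:500],(400,400)) for n in("scene","side")]))
E
```

```text
dq 0.003
t 29.53 pos [0.5176 0.3523 0.2838] turn [-0. -0. -0.] shift [ 0.0004 -0.0017  0.0409] open 0.0223 F [ 0.4 -0.6 -0.3]
disc (array([0.51858289, 0.35229397]), np.float64(-339.20819091796875)) tcp [0.51753777 0.35188867 0.28376895]
```

View pics/l4_ov.png

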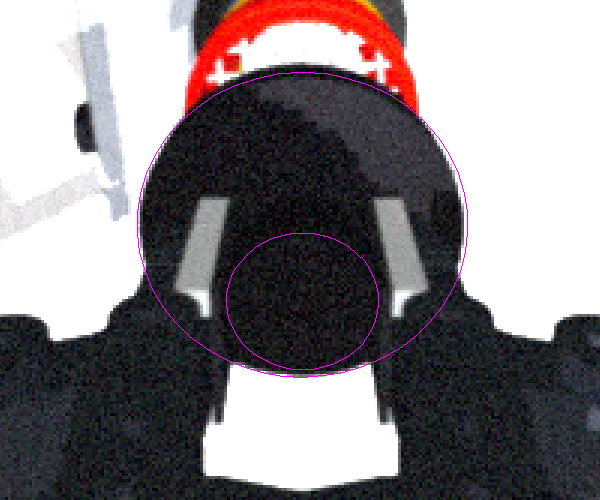

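View pics/l4c.png

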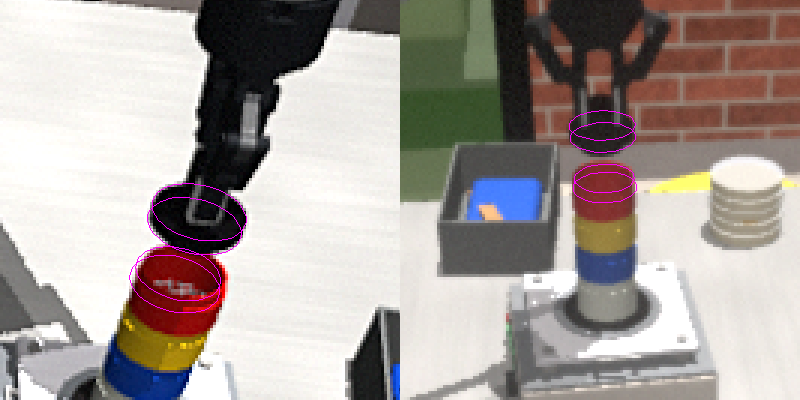

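Request:
{"op": "jog_arm", "data": {"deltas": [[[0,0,0],[0,-0.002,0.015],0.015],[[0,0,0],[0,-0.002,0.024],0.015],[[0,0,0],[0,-0.002,0.029],0.015],[[0,0,0],[0,-0.002,0.033],0.015],[[0,0,0],[0,-0.002,0.036],0.015],[[0,0,0],[0,-0.002,0.038],0.015],[[0,0,0],[0,-0.002,0.038],0.015],[[0,0,0],[0,-0.002,0.038],0.015]]}}

```text
t: 30.2
tool_pos: [0.5177, 0.355, 0.2458]
tool_rot: [-3.141, -0.001, -0.001]
contact_force: [-0.5, -0.1, -0.1]
opening: 0.0225
```

Request:
{"op": "jog_arm", "data": {"deltas": [[[0,0,0],[0,0,0.001],0.015],[[0,0,0],[0,0,0.002],0.015],[[0,0,0],[0,0,0.0025],0.015],[[0,0,0],[0,0,0.0025],0.015]]}}

```text
t: 30.53
tool_pos: [0.5176, 0.355, 0.2431]
tool_rot: [-3.141, -0.001, -0.0]
contact_force: [-0.3, -0.3, 0.5]
opening: 0.0225
```

Request:
{"op": "jog_arm", "data": {"deltas": [[[0,0,0],[0,0,0.0006],0.015],[[0,0,0],[0,0,0.0012],0.015],[[0,0,0],[0,0,0.0015],0.015],[[0,0,0],[0,0,0.0015],0.015]]}}

```text
t: 30.87
tool_pos: [0.5178, 0.3552, 0.2428]
tool_rot: [-3.141, -0.001, -0.002]
contact_force: [-0.4, 0.2, 5.3]
opening: 0.0224
```

Request:
{"op": "jog_arm", "data": {"deltas": [[[0,0,0],[0,0,0],0.05],[[0,0,0],[0,0,0],0.05],[[0,0,0],[0,0,0],0.05],[[0,0,0],[0,0,0],0.05],[[0,0,0],[0,0,-0.01],0.05],[[0,0,0],[0,0,-0.04],0.05],[[0,0,0],[0,0,-0.08],0.05],[[0,0,0],[0,0,-0.11],0.05],[[0,0,0],[0,0,-0.12],0.05],[[0,0,0],[0,0,-0.12],0.05],[[0,0,0],[0,0,-0.12],0.05],[[0,0,0],[0,0,-0.12],0.05]]}}

```text
t: 31.87
tool_pos: [0.517, 0.3546, 0.3589]
tool_rot: [3.14, 0.001, -0.005]
contact_force: [-0.4, -0.5, 0.0]
opening: 0.05
```

```bash
python3 - <<'E'
from snap import *
o,ims=snap("f1",("wrist","scene","side"))
for n in ims:
    Cn=cam(n,o); xy=rimfit(Cn,ims[n],(.518,.354),[(.241,.062)],.006); print(n,xy)
    a=np.clip(ims[n].astype(float)*2,0,255).astype(np.uint8)
    ov(a,Cn,(.518,.3545),.219,"f1"+n,((.022,.062),(.01,.062),(-.024,.062),(-.058,.062),(-.092,.062),(-.136,.062)))
cv2.imwrite("pics/f1c.png",np.hstack([cv2.resize(cv2.imread(f"pics/f1{n}_ov.png")[50:500,100:500],(266,300)) for n in ims]))
Cs={n:cam(n,o) for n in ims}
for k,s,pr in [("green",(.565,-.116),SIEVE)]:
    for n in("scene","side"): print(k,n,rimfit(Cs[n],ims[n],s,[(.044,.058)])[0].round(4))
print(ctrl.get_obs()["tool_pos"])
E
```

```text
dq 0.018
wrist (array([0.51870147, 0.35516516]), np.float64(-452.8945617675781))
scene (array([0.51771104, 0.35579484]), np.float64(-325.3232116699219))
side (array([0.51638437, 0.35047697]), np.float64(-129.4542999267578))
green scene [ 0.5639 -0.1154]
green side [ 0.5641 -0.1163]
[0.51692116 0.35464838 0.35865317]
```

View pics/f1c.png

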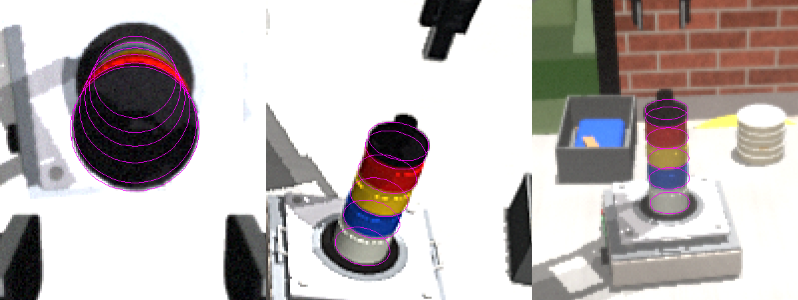

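View pics/f1_scene.png

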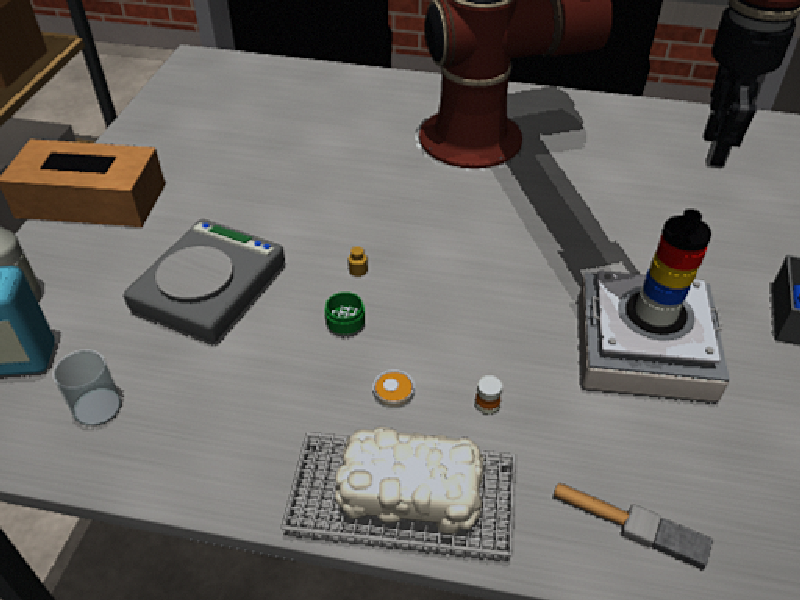

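View pics/f1_side.png

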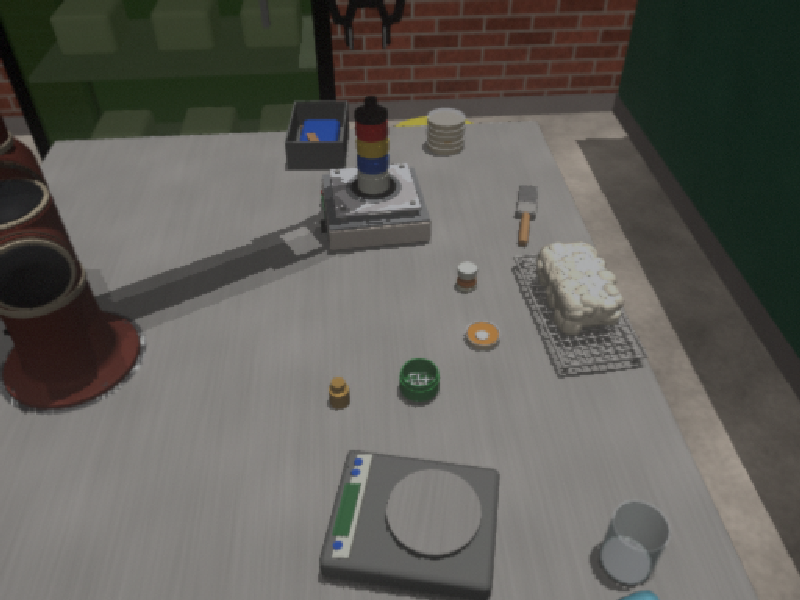

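```bash
python3 -c "
from station import job
print(job.finish_job())"
```

```text
the job is handed in; nothing more can be done
None
```

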